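# Lock out the bench drive

### The job

Lock out the bench drive before maintenance: first turn its speed knob fully anticlockwise to the stop, then swing the isolator handle to its off stop, so that the hole in the handle's ear lies over the lock hole in the housing. Then stack every lockout plate that lies on the bench flat on the ear with their holes in line, and take the lock pin from its stand and push it down through all of them into the housing until it is home, its collar on the top plate. Leave the round black cap and the roll of tape where they are.

Things in the scene. Friction and masses are not known exactly. Their poses are not given: they have to be found in the camera images.
- isolator: grey isolator housing fixed to the bench, 120 (x) x 200 (y) x 45 (z) mm; origin in the middle of its underside, z up; a small cable gland on its -y side. Its yaw differs from start to start
- isolator_pivot (a point): the vertical axis of the handle, at the housing's top face (45 mm above the bench)
- lock_hole (a point): centre of the mouth of the 14 mm lock hole in the housing's top face, 40 mm deep; 80 mm from the pivot along the housing's +y
- handle (a joint): the isolator handle, a flat dark steel bar 8 mm thick lying 1 mm above the housing: angle in rad, 0 = off (a stop), growing clockwise seen from above to 1.3 = fully on. It stays where it is left (friction about 0.35 N m at the pivot). At 0 its grip arm points along the housing's -y and its ear along +y. It has a low hub of 17 mm radius, 15 mm high, round the pivot
- handle_grip (a point): point on the upright round grip of the handle, 100 mm from the pivot: black plastic, 20 mm across at mid height, 44 mm tall, standing on the bar (from 54 to 98 mm above the bench); this point is at its axis, 78 mm above the bench
- handle_hole (a point): centre of the 14 mm through hole at the upper face of the handle's ear (54 mm above the bench); 80 mm from the pivot on the side away from the grip, and over lock_hole when the handle is off. The ear is a plate 60 mm across x 76 mm along the handle, centred on the hole
- speed (a joint): the speed knob on its small box: angle in rad, 0 = fully anticlockwise (a stop), growing as it is turned clockwise seen from above; range 4.7. About 0.03 N m of friction, it stays where it is left
- speed_box: the fixed grey box of the speed knob, 90 (x) x 110 (y) x 40 (z) mm; origin in the middle of its underside, z up. The knob turns about its z axis; at 0 the knob's bar grip lies along the box's x axis
- speed_grip (a point): point on the knob's axis at the height at which to pinch its upright bar grip (77 mm above the bench); the bar is 42 mm long, 14 mm thick and stands from 54 to 84 mm above the bench
- stand: dark steel stand fixed to the bench, a block 56 x 56 x 74 mm with a 14 mm hole down its middle that holds the lock pin upright; origin in the middle of its underside
- pin: steel lock pin, standing in the stand: 10 mm shank 68 mm long whose last 12 mm taper to 4 mm at the tip, then a collar 28 mm across and 5 mm thick, then a round neck 16 mm across and 43 mm long to grip (73 to 116 mm above the tip), then a low head 22 mm across and 8 mm thick; origin at the tip, z along the axis to the head; about 0.1 kg
- pin_tip (a point): the tip of the lock pin
- cap: round black moulded cap lying flat, 72 mm across and 17 mm tall, a bystander; origin in the middle of its underside
- tape_1: roll of black tape, 62 mm across and 19 mm tall, a bystander; origin in the middle of its underside
- plate0: aluminium lockout plate, 64 (x) x 40 (y) x 8 (z) mm, 55 g, all plates alike; origin in the middle of its underside; three to five plates are there. Its 14 mm through hole is 13 mm from the middle along its +x. Either face may be up
- plate0_hole (a point): centre of the hole of plate0, at half its thickness (4 mm above its underside)
- plate1: aluminium lockout plate, 64 (x) x 40 (y) x 8 (z) mm, 55 g, all plates alike; origin in the middle of its underside; three to five plates are there. Its 14 mm through hole is 13 mm from the middle along its +x. Either face may be up
- plate1_hole (a point): centre of the hole of plate1, at half its thickness (4 mm above its underside)
- plate2: aluminium lockout plate, 64 (x) x 40 (y) x 8 (z) mm, 55 g, all plates alike; origin in the middle of its underside; three to five plates are there. Its 14 mm through hole is 13 mm from the middle along its +x. Either face may be up
- plate2_hole (a point): centre of the hole of plate2, at half its thickness (4 mm above its underside)
- plate3: aluminium lockout plate, 64 (x) x 40 (y) x 8 (z) mm, 55 g, all plates alike; origin in the middle of its underside; three to five plates are there. Its 14 mm through hole is 13 mm from the middle along its +x. Either face may be up
- plate3_hole (a point): centre of the hole of plate3, at half its thickness (4 mm above its underside)
- plate4: aluminium lockout plate, 64 (x) x 40 (y) x 8 (z) mm, 55 g, all plates alike; origin in the middle of its underside; three to five plates are there. Its 14 mm through hole is 13 mm from the middle along its +x. Either face may be up
- plate4_hole (a point): centre of the hole of plate4, at half its thickness (4 mm above its underside)
Not all that is in view belongs to the job. What is shaped like the plate2 but brown or purple is not meant.

How it is judged:
On the way, in this order (a step that is already met when the one before it is completed fails the run):
1. the speed knob is fully anticlockwise (value of joint speed below 0.08 rad), for 0.2 s.
2. with the knob still down, the isolator handle is at off (value of joint speed below 0.08 rad and value of joint handle below 0.05 rad), for 0.2 s.
3. the lock pin is down in the lock hole, with knob and handle still off (all of step 2 and horizontal distance between pin_tip and lock_hole below 0.005 m and z of pin_tip in the frame of isolator below 0.033 m), for 0.2 s.
At the end, for the whole second after the job is handed in: knob within 0.08 rad of its stop, handle within 0.05 rad of off; pin upright, at rest, within 5 mm of the lock hole's axis, its tip 12 mm or more inside; every plate flat on the ear, its hole round the pin under the collar, and the collar less than 6 mm above the top plate (all of step 3 and angle between pin's own z axis and vertical below 0.12 rad and linear speed of pin below 0.02 m/s and horizontal distance between each of plate0_hole, plate1_hole, plate2_hole, plate3_hole, plate4_hole and lock_hole below 0.008 m and z of plate0_hole in the frame of isolator between 0.05 and 0.1 m and z of each of plate0_hole, plate1_hole, plate2_hole, plate3_hole, plate4_hole in the frame of pin below 0.068 m and angle between the z axis of each of plate0, plate1, plate2, plate3, plate4 and the z axis of isolator, either way round below 0.12 rad and z of plate1_hole in the frame of isolator between 0.05 and 0.1 m and z of plate2_hole in the frame of isolator between 0.05 and 0.1 m and z of plate3_hole in the frame of isolator between 0.05 and 0.1 m and z of plate4_hole in the frame of isolator between 0.05 and 0.1 m and z of any of plate0_hole, plate1_hole, plate2_hole, plate3_hole, plate4_hole in the frame of pin above 0.058 m); the robot touches nothing.
It fails at once if the black cap is pushed more than 30 mm (distance of cap from where it was at the start of the episode above 0.03 m).
It fails at once if the roll of tape is pushed more than 30 mm (distance of tape_1 from where it was at the start of the episode above 0.03 m).
Of plate0, plate1, plate2, plate3, plate4 only 3 to 5 are there at a start; the rules pass over those that are not, and their reading is None.
At some moment in a run one of plate0, plate1, plate2, plate3, plate4 may be knocked a few centimetres aside while the robot is not near it.
Once in a run the grip may slacken for a moment while it holds something.
It also fails if it takes over 210 s, if anything falls off the work surface, if the arm or the gripper's body presses on something with over 40 N, if the wrist force passes 120 N, or if a joint passes its speed limit or range.

### The arm

A 7-joint arm with a two-finger parallel gripper is mounted at the origin on a cart in front of the work surface, level with it; the furniture and walls round the work are solid. World frame = base frame: x ahead of the robot, y to its left, z up, the work surface at z = 0. Lengths are in m, angles in rad, forces in N, time in s.
With the tool pointing down it reaches from about 0.4 to 0.85 m from the base axis. Payload 10.4 kg.
Tool frame: the origin (TCP) lies at the very end of the fingers, on their centre line; the grasp point (between the pads) lies 19 mm behind it (ctrl.pinch_z is the distance from the TCP to the grasp point, in m); z points along the fingers, y is the line along which they close (so a half turn about z gives the same grasp; the last joint's range is limited). The gripper opens to 87 mm and grips with 3 to 60 N. Pads are 19 mm wide; open, the fingers measure 117 mm over their backs; the gripper's body (75 mm by 190 mm) begins 51 mm behind the grasp point.
Start: joints at [1.325, 0.332, -0.065, 1.46, 0.022, 1.35, -0.088], TCP at [0.138, -0.61, 0.185] pointing down, gripper open.
Joint ranges: [-2.6, 2.6], [-0.5, 2.12], [-1.47, 1.34], [0.16, 2.42], [-1.27, 4.41], [0.06, 2.06], [-2.6, 2.6]. Speed limits (rad/s): [2.22, 2.22, 2.79, 2.79, 3.14, 3.14, 3.14].

### API

Orientations are given as a 3x3 rotation matrix whose columns are the frame's x, y, z axes.
In Python, from bench import ctrl, imaging gives the robot as it stands.
- The arm moves only by the shell command python3 -m creep 'ROWS' [FORCE]. ROWS is JSON, a list of rows, each an object with "claw": the opening, from 0 (shut) to 1 (fully open); "xyz": the shift along the world's x, y, z in cm, a list of three; "twist": the turn, a rotation vector about the world's x, y, z in degrees, a list of three. A call has 1 to 20 rows; each row is the pose to reach, as a shift and turn from the pose commanded when the call began; what a row does not reach only later rows make up. A row lasts 1/12 s, in which the tool goes at most 41.7 mm and 7.16 degrees, less where a joint would pass 70% of its speed; a pose out of reach is approached as far as the arm can. A call with a gripper value outside its range is refused whole. The fingers move at their own pace and stop on an object; FORCE is the grip in N (left out, the last holds). Time passes only in rows, so rows that repeat a pose let the fingers close. It gives the time, the measured TCP pose, the force, the opening and the grip force at its end, in the units of the state.
- ctrl.state(): the state, without advancing time (a new reading comes with each control period).
- imaging.capture(name): name is "side" or "top" or "wrist"; returns a dict with "frame" (384x512x3 uint8, red, green, blue), "K" (3x3 intrinsics, pixels), "extrinsics" (4x4, takes a point from world to camera coordinates). Camera axes: x right, y up, looking along -z (the intrinsics and any distortion apply to the point x, -y, -z); pixel columns grow to the right and rows downward; lengths in m; the calibration is good to about 2 mm. The wrist camera is an equidistant fisheye: a pixel r from the principal point sees the ray r / f radians off the axis. A picture is of the moment at which its call begins. There is no depth.
- ctrl.close_job(): hands the job in; it is judged then, once.
The state is a dict: "clock": time; "joint_pos": joint angles; "qvel": joint speeds; "tau": joint torques, N m; "tcp_pos": TCP position; "ee_rot": TCP orientation; "contact_force": force on the tool from outside, world axes, zero at the start; "moment": the same for the moment, N m; "finger_gap": finger opening in m; "grip_force": force on a finger pad.
Only numpy, scipy, OpenCV 4.12 (cv2) and the standard library are available. Lean on these libraries where they do the work, as an engineer would, in place of code of your own. Each camera call takes 0.05 s, during which the arm holds its last target. There are 200 camera calls.

## Working session

There is one attempt and no reset: what is moved stays moved. The work goes in short steps, Python scripts to look and compute and a shell command to move; the robot and the scene stay as the last step left them, time stands still between calls to the robot, and variables do not carry over. Pictures are saved under pics/ and viewed, at most 14 in all, crops included, and the job is handed in when it is done.

```bash
ls; mkdir -p pics; python3 - <<'E'
from bench import ctrl, imaging
import cv2,numpy as np
for n in ("top","side"):
    c=imaging.capture(n); cv2.imwrite(f"pics/{n}0.png",cv2.resize(c["frame"][:,:,::-1],(800,600),interpolation=cv2.INTER_CUBIC))
    print(n,c["K"].tolist(),np.round(c["extrinsics"],4).tolist())
s=ctrl.state();print(s["tcp_pos"],np.round(s["ee_rot"],3).tolist(),s["finger_gap"],s["clock"],ctrl.pinch_z)
E
```

```text
pics
top [[352.62081384492785, 0.0, 250.79271024668154], [0.0, 352.62081384492785, 193.9966387306973], [0.0, 0.0, 1.0]] [[0.0009, -0.9999, -0.0111, 0.0747], [0.9818, -0.0012, 0.1899, -0.4777], [-0.1899, -0.0111, 0.9817, -0.9423], [0.0, 0.0, 0.0, 1.0]]
side [[418.38434503418443, 0.0, 250.40366871190145], [0.0, 418.38434503418443, 192.44285150342847], [0.0, 0.0, 1.0]] [[-0.9998, 0.0175, -0.0019, 0.4579], [-0.0118, -0.5866, 0.8098, -0.0022], [0.0131, 0.8097, 0.5867, -1.2438], [0.0, 0.0, 0.0, 1.0]]
[ 0.1380098  -0.60919053  0.18435762] [[0.975, 0.221, -0.0], [0.221, -0.975, 0.001], [-0.0, -0.001, -1.0]] 0.08745909700026382 0.1 0.0187
```

View pics/top0.png

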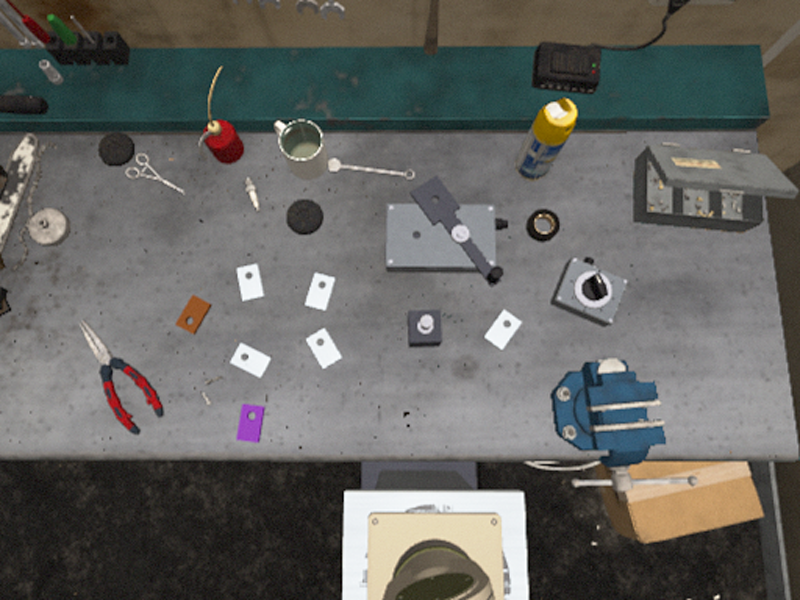

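View pics/side0.png

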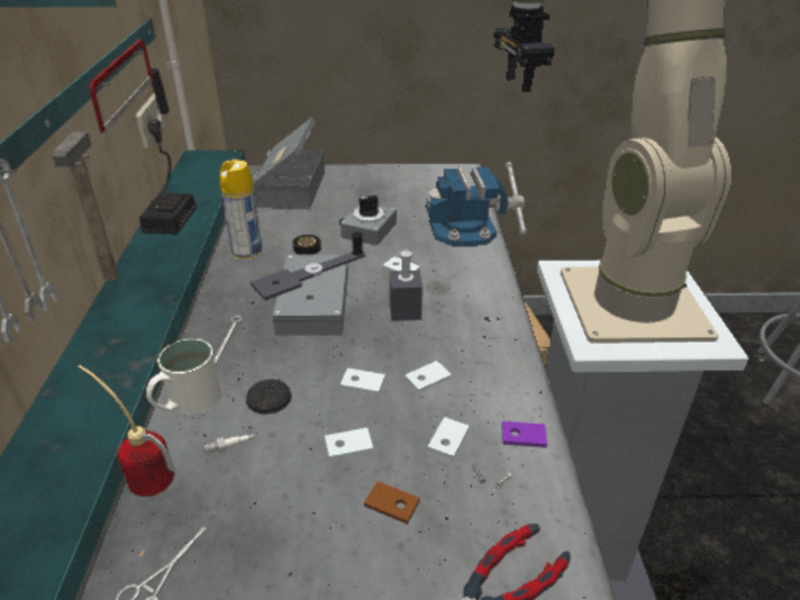

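The top view shows five white plates, at about (250,282), (320,291), (324,348), (250,360) and (503,329). The brown (193,314) and purple (251,423) ones are decoys. The isolator is at (441,237), its handle runs from the ear at (436,198) to the grip at (494,274), the knob is at (592,290) and the stand and pin are at (425,326). The cap is at (304,217) and the tape at (543,224).

```bash
cat > h.py <<'E'
from bench import ctrl, imaging
import cv2,numpy as np
def ray(c,u,v,fish=False):
    K=np.array(c["K"]);E=np.array(c["extrinsics"])
    x=(u-K[0,2])/K[0,0];y=(v-K[1,2])/K[1,1]
    if fish:
        r=np.hypot(x,y)+1e-12; d=np.array([x/r*np.sin(r),-y/r*np.sin(r),-np.cos(r)])
    else: d=np.array([x,-y,-1])
    R=E[:3,:3]; return -R.T@E[:3,3], R.T@d
def w(c,u,v,z,fish=False):
    o,d=ray(c,u,v,fish); return o+d*(z-o[2])/d[2]
def proj(c,p,fish=False):
    K=np.array(c["K"]);E=np.array(c["extrinsics"]); q=E[:3,:3]@p+E[:3,3]; q=np.array([q[0],-q[1],-q[2]])
    if fish:
        r=np.hypot(q[0],q[1]);t=np.arctan2(r,q[2]); x,y=q[:2]/r*t
    else: x,y=q[:2]/q[2]
    return np.array([x*K[0,0]+K[0,2],y*K[1,1]+K[1,2]])
def plates(c,fish=False,z=.008,amin=60):
    f=c["frame"]; m=((f.min(2)>195)&(f.max(2).astype(int)-f.min(2)<25)).astype(np.uint8)
    n=cv2.findContours(m,cv2.RETR_EXTERNAL,cv2.CHAIN_APPROX_NONE)[0]; out=[]
    for k in n:
        if cv2.contourArea(k)<amin: continue
        P=np.array([w(c,u,v,z,fish)[:2] for u,v in k[:,0]],np.float32)
        r=cv2.minAreaRect(P*1000); s=sorted(r[1])
        if not(30<s[0]<50 and 52<s[1]<76): continue
        ctr=np.array(r[0])/1000
        # long axis
        a=np.deg2rad(r[2]); 
        if r[1][0]<r[1][1]: a+=np.pi/2
        ax=np.array([np.cos(a),np.sin(a)])
        g=f.mean(2)
        def dark(sg):
            u,v=proj(c,np.r_[ctr+sg*.013*ax,z],fish); return cv2.getRectSubPix(g.astype(np.float32),(3,3),(float(u),float(v))).mean()
        if dark(1)>dark(-1): ax=-ax
        out.append((ctr,np.degrees(np.arctan2(ax[1],ax[0])),ctr+.013*ax,s))
    return out
E
python3 - <<'E'
from h import *
c=imaging.capture("top"); s=imaging.capture("side"); print(c.keys(), "cam",-np.array(c["extrinsics"])[:3,:3].T@np.array(c["extrinsics"])[:3,3])
for p in plates(c): print(np.round(p[0],4),round(p[1],1),np.round(p[2],4),np.round(p[3],1))
print('side')
for p in plates(s): print(np.round(p[0],4),round(p[1],1),np.round(p[2],4),np.round(p[3],1))
a=c["frame"][100:230,235:415,::-1]; cv2.imwrite("pics/c1.png",cv2.resize(a,None,fx=4.4,fy=4.4,interpolation=cv2.INTER_CUBIC))
a=s["frame"][110:220,150:290,::-1]; cv2.imwrite("pics/c2.png",cv2.resize(a,None,fx=5,fy=5,interpolation=cv2.INTER_CUBIC))
E
```

```text
dict_keys(['frame', 'K', 'extrinsics']) cam [0.29001813 0.06374532 1.01664749]
[0.3806 0.3356] 64.2 [0.3863 0.3473] [40.2 64. ]
[0.4024 0.2021] 31.5 [0.4135 0.2089] [40.4 64.5]
[ 0.4368 -0.1285] -36.3 [ 0.4473 -0.1362] [40.4 64.4]
[0.5088 0.2117] -14.4 [0.5214 0.2084] [40.1 64.2]
[0.5275 0.3441] 13.6 [0.5402 0.3471] [39.7 64.5]
side
[0.5269 0.3452] 13.4 [0.5395 0.3482] [38.5 62.6]
[0.3806 0.3366] 62.9 [0.3865 0.3482] [39.4 63.4]
[0.5089 0.2128] -14.9 [0.5214 0.2095] [39.2 63.2]
[0.4018 0.2026] 32.4 [0.4128 0.2096] [38.8 62.4]
```

View pics/c1.png

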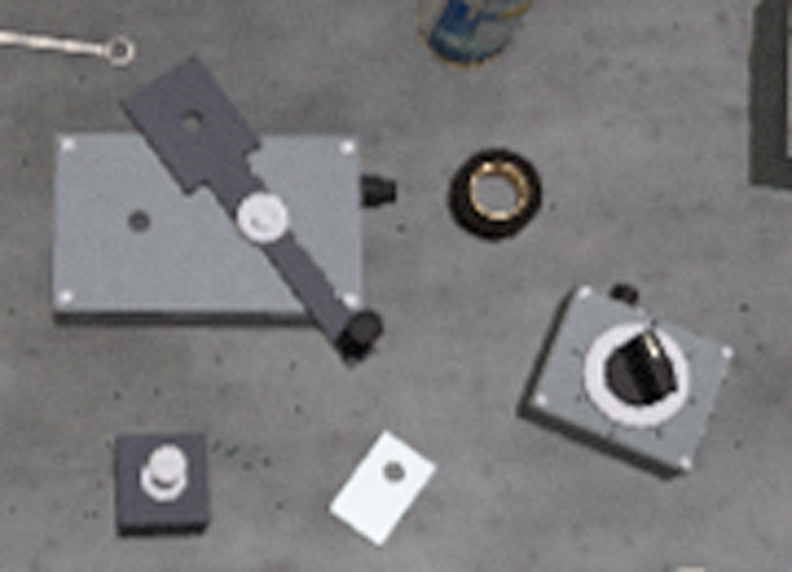

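View pics/c2.png

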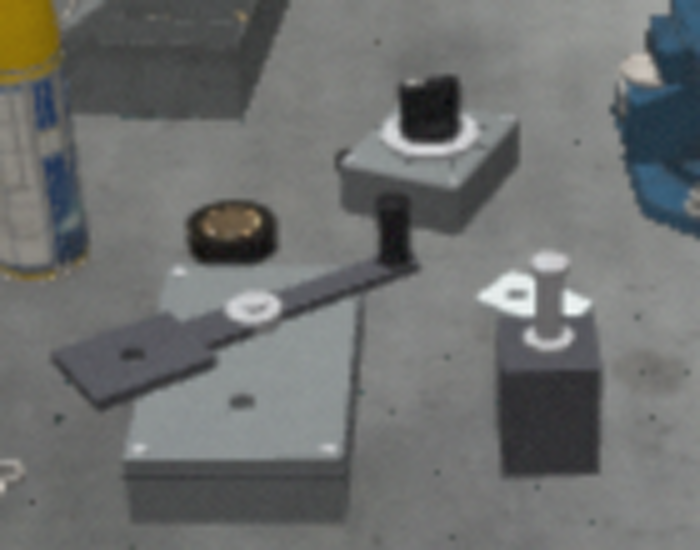

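Crop 1 gives the pivot at (262,217), lock hole (139,221), ear hole (192,121), grip top (365,328), knob dial centre (637,376) and pin head (168,466). Crop 2 agrees with this. The five white plates fit the given plate size to within 0.5 mm.

```bash
python3 - <<'E'
from h import *
c=imaging.capture("top"); s=imaging.capture("side")
T=lambda u,v,z:np.round(w(c,235+u/4.4,100+v/4.4,z),4)
S=lambda u,v,z:np.round(w(s,150+u/5,110+v/5,z),4)
for n,t,z,sd in [("pivot",(262,217),.060,(254,308)),("lock",(139,221),.045,(242,402)),("hhole",(192,121),.054,(133,354)),("grip",(365,328),.098,(394,199)),("dial",(637,376),.047,(431,130)),("pinhead",(168,466),.13,(550,262)),("stand",(161,480),.074,(548,340))]:
    print(n,T(*t,z),S(*sd,z))
for p in [(583,290),(730,352),(687,464),(540,402)]: print("box",T(*p,.04))
for p in [(68,145),(348,147),(351,301),(65,297)]: print("iso",T(*p,.045))
K=[]
a=c["frame"][168:205,362:402,::-1]; a=cv2.resize(a,(400,370),interpolation=cv2.INTER_CUBIC)
b=s["frame"][120:150,222:256,::-1]; b=cv2.resize(b,(400,353),interpolation=cv2.INTER_CUBIC); b=cv2.copyMakeBorder(b,0,17,0,0,0)
cv2.imwrite("pics/k.png",np.clip(np.hstack([a,b]).astype(float)*1.6,0,255))
E
```

```text
pivot [ 0.6036 -0.0491  0.06  ] [ 0.6031 -0.0375  0.06  ]
lock [0.606  0.0294 0.045 ] [0.6052 0.0364 0.045 ]
hhole [ 0.6714 -0.0055  0.054 ] [6.701e-01 3.000e-04 5.400e-02]
grip [ 0.5205 -0.1056  0.098 ] [ 0.521  -0.0975  0.098 ]
dial [ 0.5015 -0.2868  0.047 ] [ 0.5017 -0.2791  0.047 ]
pinhead [0.4306 0.0168 0.13  ] [0.432  0.0276 0.13  ]
stand [0.4308 0.0182 0.074 ] [0.4323 0.0204 0.074 ]
box [ 0.5602 -0.2583  0.04  ]
box [ 0.5187 -0.35    0.04  ]
box [ 0.4459 -0.317   0.04  ]
box [ 0.4861 -0.2264  0.04  ]
iso [0.6585 0.0758 0.045 ]
iso [ 0.6565 -0.1085  0.045 ]
iso [ 0.5518 -0.107   0.045 ]
iso [0.5548 0.0777 0.045 ][ WARN:0@1.495] global loadsave.cpp:1063 imwrite_ Unsupported depth image for selected encoder is fallbacked to CV_8U.
```

View pics/k.png

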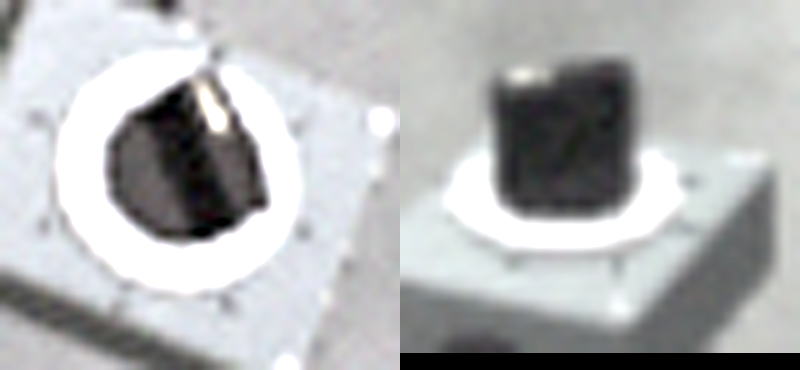

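The bar's pointer end lies at about +15° world yaw. The box's x axis is at -23° or 157°. Only 157° puts the knob inside its range, so it needs about +142° anticlockwise. I'll go above the knob and look from the wrist.

```bash
python3 -m creep '[{"claw":1,"xyz":[0,0,4],"twist":[0,0,0]},{"claw":1,"xyz":[0,0,8],"twist":[0,0,0]},{"claw":1,"xyz":[36.3,32.2,8],"twist":[0,0,3]},{"claw":1,"xyz":[36.3,32.2,8],"twist":[0,0,3]},{"claw":1,"xyz":[36.3,32.2,8],"twist":[0,0,3]},{"claw":1,"xyz":[36.3,32.2,8],"twist":[0,0,3]},{"claw":1,"xyz":[36.3,32.2,8],"twist":[0,0,3]},{"claw":1,"xyz":[36.3,32.2,8],"twist":[0,0,3]},{"claw":1,"xyz":[36.3,32.2,8],"twist":[0,0,3]},{"claw":1,"xyz":[36.3,32.2,8],"twist":[0,0,3]},{"claw":1,"xyz":[36.3,32.2,8],"twist":[0,0,3]},{"claw":1,"xyz":[36.3,32.2,8],"twist":[0,0,3]},{"claw":1,"xyz":[36.3,32.2,8],"twist":[0,0,3]},{"claw":1,"xyz":[36.3,32.2,8],"twist":[0,0,3]},{"claw":1,"xyz":[36.3,32.2,8],"twist":[0,0,3]},{"claw":1,"xyz":[36.3,32.2,0],"twist":[0,0,3]},{"claw":1,"xyz":[36.3,32.2,0],"twist":[0,0,3]},{"claw":1,"xyz":[36.3,32.2,0],"twist":[0,0,3]},{"claw":1,"xyz":[36.3,32.2,0],"twist":[0,0,3]}]' 20
cat > v.py <<'E'
import sys; from h import *
c=imaging.capture("wrist"); np.save("wr.npy",c,allow_pickle=True)
s=ctrl.state(); print(s["tcp_pos"],np.degrees(np.arctan2(s["ee_rot"][1][0],s["ee_rot"][0][0])),s["clock"],s["finger_gap"],s["contact_force"])
print(np.round(np.array(c["K"]),1).tolist(),np.round(c["extrinsics"],3).tolist())
x0,y0,x1,y1,k=[float(a) for a in sys.argv[2:7]] if len(sys.argv)>2 else (0,0,512,384,1.5625)
a=c["frame"][int(y0):int(y1),int(x0):int(x1),::-1]
cv2.imwrite(sys.argv[1],np.clip(cv2.resize(a,None,fx=k,fy=k,interpolation=cv2.INTER_CUBIC).astype(np.uint8),0,255))
E
python3 v.py pics/w1.png
```

```text
clock: 1.88
tcp_pos: [0.4999, -0.2873, 0.1842]
ee_rot: [[0.962, 0.271, -0.003], [0.271, -0.962, 0.002], [-0.003, -0.003, -1.0]]
contact_force: [0.1, -0.0, 1.6]
finger_gap: 0.0871
grip_force: 0.0
[ 0.50132029 -0.28788493  0.18653721] 15.74728391837581 1.9333 0.0870842225351514 [0.16699705 0.54663787 1.22219882]
[[297.3, 0.0, 259.8], [0.0, 297.3, 194.7], [0.0, 0.0, 1.0]] [[0.272, -0.962, -0.003, -0.412], [0.925, 0.262, -0.277, -0.354], [0.267, 0.073, 0.961, -0.503], [0.0, 0.0, 0.0, 1.0]]
```

View pics/w1.png

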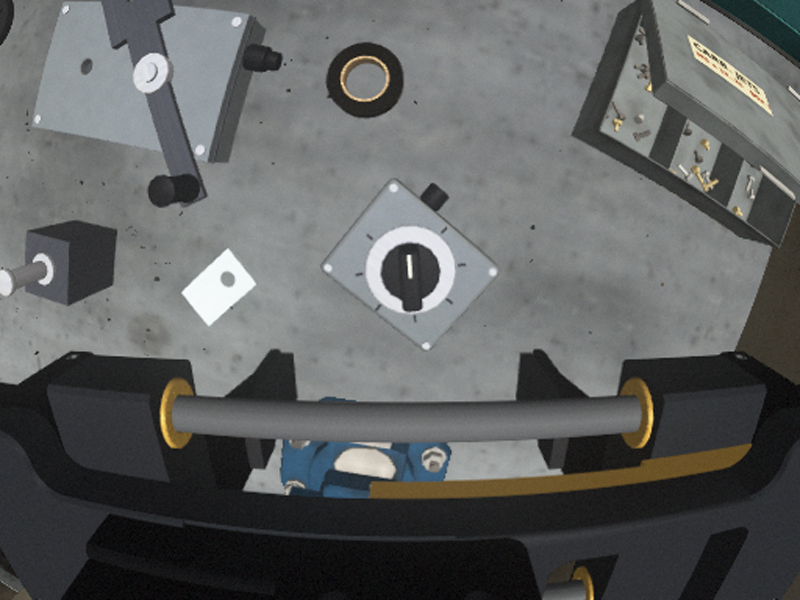

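The wrist view shows the knob bar, pointer end (409,265), lying along the tool's x axis, with the dial centre at (411,270).

```bash
python3 - <<'E'
from h import *
c=np.load("wr.npy",allow_pickle=True).item()
W=lambda u,v,z:np.round(w(c,u/1.5625,v/1.5625,z,True),4)
print("dial",W(410.5,271,.047),"box",[W(*p,.04) for p in [(393,187),(493,271),(426,347),(326,267)]],np.mean([W(*p,.04) for p in [(393,187),(493,271),(426,347),(326,267)]],0))
print("bar",W(409,250,.084),W(413,309,.084))
for n,p,z in [("pivot",(151,72),.06),("lock",(87,66),.045),("grip",(160,191),.098),("pinhead",(6,281),.13),("stand",(45,268),.074)]: print(n,W(*p,z))
for p in plates(c,True): print(np.round(p[0],4),round(p[1],1),np.round(p[2],4),np.round(p[3],1))
E
```

```text
dial [ 0.5055 -0.2887  0.047 ] box [array([ 0.5614, -0.2595,  0.04  ]), array([ 0.5215, -0.3498,  0.04  ]), array([ 0.4483, -0.3178,  0.04  ]), array([ 0.4898, -0.2263,  0.04  ])] [ 0.50525 -0.28835  0.04   ]
bar [ 0.5262 -0.2815  0.084 ] [ 0.4883 -0.2951  0.084 ]
pivot [ 0.6079 -0.0544  0.06  ]
lock [0.609  0.0273 0.045 ]
grip [ 0.5253 -0.108   0.098 ]
pinhead [0.4381 0.0103 0.13  ]
stand [0.4341 0.0167 0.074 ]
[ 0.4382 -0.1305] -37.0 [ 0.4485 -0.1383] [40.4 64.3]
```

```bash
python3 -m creep '[{"claw":1,"xyz":[0.4,-0.1,-4],"twist":[0,0,3]},{"claw":1,"xyz":[0.4,-0.1,-8],"twist":[0,0,3]},{"claw":1,"xyz":[0.4,-0.1,-11],"twist":[0,0,3]},{"claw":1,"xyz":[0.4,-0.1,-12.5],"twist":[0,0,3]},{"claw":1,"xyz":[0.4,-0.1,-12.5],"twist":[0,0,3]},{"claw":0,"xyz":[0.4,-0.1,-12.5],"twist":[0,0,3]},{"claw":0,"xyz":[0.4,-0.1,-12.5],"twist":[0,0,3]},{"claw":0,"xyz":[0.4,-0.1,-12.5],"twist":[0,0,3]},{"claw":0,"xyz":[0.4,-0.1,-12.5],"twist":[0,0,3]},{"claw":0,"xyz":[0.4,-0.1,-12.5],"twist":[0,0,3]},{"claw":0,"xyz":[0.4,-0.1,-12.5],"twist":[0,0,3]}]' 20
```

```text
clock: 2.85
tcp_pos: [0.5054, -0.2888, 0.0608]
ee_rot: [[0.947, 0.322, 0.001], [0.322, -0.947, -0.001], [0.001, 0.001, -1.0]]
contact_force: [-0.4, 0.6, 0.5]
finger_gap: 0.0547
grip_force: 0.0
```

```bash
python3 -m creep '[{"claw":0,"xyz":[0,0,0],"twist":[0,0,0]},{"claw":0,"xyz":[0,0,0],"twist":[0,0,0]},{"claw":0,"xyz":[0,0,0],"twist":[0,0,0]},{"claw":0,"xyz":[0,0,0],"twist":[0,0,0]},{"claw":0,"xyz":[0,0,0],"twist":[0,0,0]},{"claw":0,"xyz":[0,0,0],"twist":[0,0,0]},{"claw":0,"xyz":[0,0,0],"twist":[0,0,0]},{"claw":0,"xyz":[0,0,0],"twist":[0,0,0]},{"claw":0,"xyz":[0,0,0],"twist":[0,0,0]},{"claw":0,"xyz":[0,0,0],"twist":[0,0,0]}]' 20
python3 -m creep '[{"claw":0,"xyz":[0,0,0],"twist":[0,0,7]},{"claw":0,"xyz":[0,0,0],"twist":[0,0,14]},{"claw":0,"xyz":[0,0,0],"twist":[0,0,21]},{"claw":0,"xyz":[0,0,0],"twist":[0,0,28]},{"claw":0,"xyz":[0,0,0],"twist":[0,0,35]},{"claw":0,"xyz":[0,0,0],"twist":[0,0,42]},{"claw":0,"xyz":[0,0,0],"twist":[0,0,49]},{"claw":0,"xyz":[0,0,0],"twist":[0,0,56]},{"claw":0,"xyz":[0,0,0],"twist":[0,0,63]},{"claw":0,"xyz":[0,0,0],"twist":[0,0,70]},{"claw":0,"xyz":[0,0,0],"twist":[0,0,77]},{"claw":0,"xyz":[0,0,0],"twist":[0,0,84]},{"claw":0,"xyz":[0,0,0],"twist":[0,0,91]},{"claw":0,"xyz":[0,0,0],"twist":[0,0,98]},{"claw":0,"xyz":[0,0,0],"twist":[0,0,105]},{"claw":0,"xyz":[0,0,0],"twist":[0,0,112]},{"claw":0,"xyz":[0,0,0],"twist":[0,0,119]},{"claw":0,"xyz":[0,0,0],"twist":[0,0,126]},{"claw":0,"xyz":[0,0,0],"twist":[0,0,132]},{"claw":0,"xyz":[0,0,0],"twist":[0,0,132]}]'
python3 -c "
from bench import ctrl; s=ctrl.state(); print(s['moment'],s['joint_pos'])"
```

```text
clock: 3.68
tcp_pos: [0.5051, -0.2886, 0.0601]
ee_rot: [[0.947, 0.322, 0.0], [0.322, -0.947, -0.0], [0.0, 0.0, -1.0]]
contact_force: [1.0, 0.0, -0.6]
finger_gap: 0.0007
grip_force: 0.0
clock: 5.35
tcp_pos: [0.505, -0.2887, 0.06]
ee_rot: [[-0.875, 0.484, -0.0], [0.484, 0.875, 0.0], [0.0, 0.0, -1.0]]
contact_force: [-0.0, 0.1, 1.6]
finger_gap: 0.0006
grip_force: 0.0
[ 0.0489055  -0.08114317 -0.03574926] [ 1.07015289  0.45434679 -0.78290865  1.69224418  0.34735607  1.13998567
  1.25571923]
```

```bash
python3 v.py pics/w2.png; python3 - <<'E'
from h import *
for n,p in (("top",(.505,-.2887,.06)),("side",(.505,-.2887,.06))):
    c=imaging.capture(n);u,v=proj(c,np.array(p));print(n,u,v)
    a=c["frame"][int(v)-30:int(v)+30,int(u)-40:int(u)+40,::-1]; cv2.imwrite(f"pics/kk{n}.png",cv2.resize(a,(400,300),interpolation=cv2.INTER_CUBIC))
cv2.imwrite("pics/w2b.png",np.vstack([np.hstack([cv2.imread("pics/kktop.png"),cv2.imread("pics/kkside.png")]),cv2.resize(cv2.imread("pics/w2.png"),(400,300)).repeat(2,1)[:, :800]]))
E
```

```text
[ 0.50502068 -0.28870689  0.06000258] 150.64388845065213 5.4 0.00037668480272100887 [-0.07381854 -0.84371558  0.01520747]
[[297.3, 0.0, 259.8], [0.0, 297.3, 194.7], [0.0, 0.0, 1.0]] [[0.484, 0.875, 0.001, 0.007], [-0.841, 0.466, -0.274, 0.559], [-0.24, 0.132, 0.962, -0.111], [0.0, 0.0, 0.0, 1.0]]
top 382.00804429763105 183.22127408505506
side 235.18431967388108 131.30080022715043
```

View pics/w2b.png

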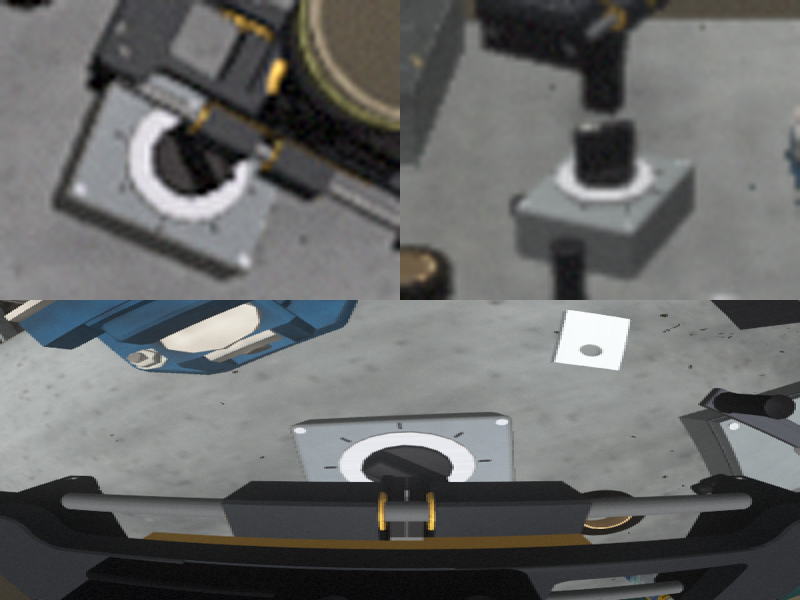

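```bash
python3 - <<'E'
from h import *
c=imaging.capture("wrist"); s=ctrl.state()
E=np.array(c["extrinsics"]);t=np.array(s["tcp_pos"]);R=np.array(s["ee_rot"])
o=-E[:3,:3].T@E[:3,3]; print("cam in tool",R.T@(o-t),"axis in tool",R.T@(-E[2,:3]))
print(proj(c,t,True)*1.5625, proj(c,t-.019*R[:,2],True)*1.5625,[proj(c,t+sg*.043*R[:,1],True)*1.5625 for sg in(1,-1)])
u,v=proj(c,t,True)
a=c["frame"][140:330,160:360,::-1];cv2.imwrite("pics/w3.png",np.clip(cv2.resize(a,None,fx=3,fy=3,interpolation=cv2.INTER_CUBIC).astype(float)*1.8,0,255).astype(np.uint8));print((u-160)*3,(v-140)*3)
E
```

```text
cam in tool [ 0.07465759  0.00056871 -0.19974126] axis in tool [-2.73996873e-01  3.00198494e-04  9.61730536e-01]
[404.59527282 341.40964686] [404.49008701 357.21571853] [array([497.18112645, 340.88071501]), array([312.10590751, 340.95229093])]
296.8229238142981 235.50652196358095
```

View pics/w3.png

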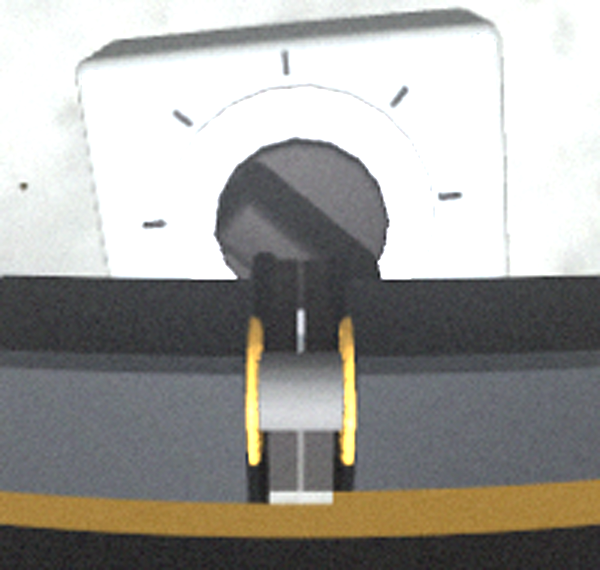

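```bash
python3 - <<'E'
from h import *
c=imaging.capture("side"); s=ctrl.state(); t=np.array(s["tcp_pos"])
for z in np.arange(.05,.11,.01): print(z,proj(c,np.r_[t[:2],z]))
k=imaging.capture("wrist"); 
for z in np.arange(.05,.13,.01): print(z,(proj(k,np.r_[t[:2],z],True)-[160,140])*3)
x0,y0=195,80
a=c["frame"][y0:y0+80,x0:x0+80,::-1];cv2.imwrite("pics/s3.png",np.clip(cv2.resize(a,None,fx=7,fy=7,interpolation=cv2.INTER_CUBIC).astype(float)*2,0,255).astype(np.uint8))
E
```

```text
0.05 [235.20985886 133.91715602]
0.060000000000000005 [235.14234305 131.31806572]
0.07 [235.07427313 128.6976444 ]
0.08000000000000002 [235.00564226 126.0556284 ]
0.09000000000000001 [234.93644346 123.39174967]
0.1 [234.86666967 120.7057357 ]
0.05 [296.88779857 221.27302961]
0.060000000000000005 [296.78598116 235.28659427]
0.07 [296.67521575 250.58687426]
0.08000000000000002 [296.55434657 267.34923371]
0.09000000000000001 [296.422028   285.78002889]
0.1 [296.27668962 306.12303848]
0.11000000000000001 [296.11649551 328.66727232]
0.12000000000000001 [295.93929823 353.75636513]
```

View pics/s3.png

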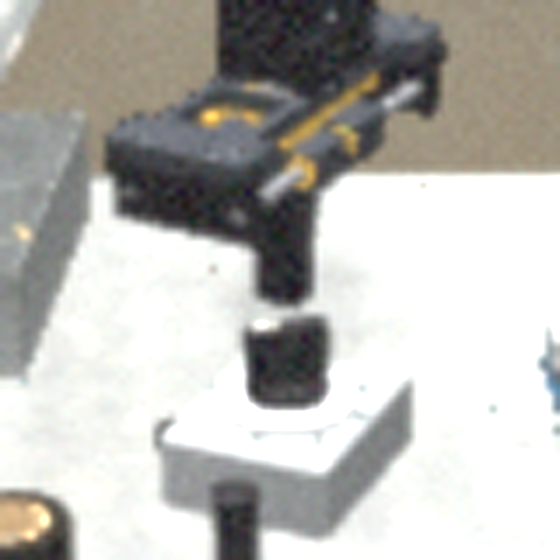

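All three views agree: the finger ends are about 30 mm short of the reported TCP. At TCP 0.060 the tips are at about 0.09, just over the bar top, so the grip closed on air. I'll turn back, open, and go lower while watching the force.

```bash
python3 -m creep '[{"claw":1,"xyz":[0,0,1],"twist":[0,0,-7]},{"claw":1,"xyz":[0,0,1],"twist":[0,0,-14]},{"claw":1,"xyz":[0,0,1],"twist":[0,0,-21]},{"claw":1,"xyz":[0,0,1],"twist":[0,0,-28]},{"claw":1,"xyz":[0,0,1],"twist":[0,0,-35]},{"claw":1,"xyz":[0,0,1],"twist":[0,0,-42]},{"claw":1,"xyz":[0,0,1],"twist":[0,0,-49]},{"claw":1,"xyz":[0,0,1],"twist":[0,0,-56]},{"claw":1,"xyz":[0,0,1],"twist":[0,0,-63]},{"claw":1,"xyz":[0,0,1],"twist":[0,0,-70]},{"claw":1,"xyz":[0,0,1],"twist":[0,0,-77]},{"claw":1,"xyz":[0,0,1],"twist":[0,0,-84]},{"claw":1,"xyz":[0,0,1],"twist":[0,0,-91]},{"claw":1,"xyz":[0,0,1],"twist":[0,0,-98]},{"claw":1,"xyz":[0,0,1],"twist":[0,0,-105]},{"claw":1,"xyz":[0,0,1],"twist":[0,0,-112]},{"claw":1,"xyz":[0,0,1],"twist":[0,0,-119]},{"claw":1,"xyz":[0,0,1],"twist":[0,0,-126]},{"claw":1,"xyz":[0,0,1],"twist":[0,0,-131]},{"claw":1,"xyz":[0,0,1],"twist":[0,0,-131]}]'
python3 -m creep '[{"claw":0.4,"xyz":[0,0,-1],"twist":[0,0,0]},{"claw":0.4,"xyz":[0,0,-2],"twist":[0,0,0]},{"claw":0.4,"xyz":[0,0,-2.5],"twist":[0,0,0]},{"claw":0.4,"xyz":[0,0,-3],"twist":[0,0,0]},{"claw":0.4,"xyz":[0,0,-3],"twist":[0,0,0]}]'
python3 -m creep '[{"claw":0.4,"xyz":[0,0,-0.3],"twist":[0,0,0]},{"claw":0,"xyz":[0,0,-0.6],"twist":[0,0,0]},{"claw":0,"xyz":[0,0,-0.6],"twist":[0,0,0]},{"claw":0,"xyz":[0,0,-0.6],"twist":[0,0,0]},{"claw":0,"xyz":[0,0,-0.6],"twist":[0,0,0]},{"claw":0,"xyz":[0,0,-0.6],"twist":[0,0,0]},{"claw":0,"xyz":[0,0,-0.6],"twist":[0,0,0]},{"claw":0,"xyz":[0,0,-0.6],"twist":[0,0,0]},{"claw":0,"xyz":[0,0,-0.6],"twist":[0,0,0]},{"claw":0,"xyz":[0,0,-0.6],"twist":[0,0,0]},{"claw":0,"xyz":[0,0,-0.6],"twist":[0,0,0]},{"claw":0,"xyz":[0,0,-0.6],"twist":[0,0,0]},{"claw":0,"xyz":[0,0,-0.6],"twist":[0,0,0]}]' 20
```

```text
clock: 7.32
tcp_pos: [0.5053, -0.2884, 0.0702]
ee_rot: [[0.943, 0.333, 0.0], [0.333, -0.943, -0.0], [0.0, 0.0, -1.0]]
contact_force: [-0.6, 0.4, 0.6]
finger_gap: 0.087
grip_force: 0.0
clock: 7.73
tcp_pos: [0.5042, -0.2882, 0.0384]
ee_rot: [[0.941, 0.339, -0.002], [0.339, -0.941, 0.001], [-0.001, -0.002, -1.0]]
contact_force: [-0.2, 0.1, -0.2]
finger_gap: 0.0614
grip_force: 0.0
clock: 8.82
tcp_pos: [0.5052, -0.2885, 0.0342]
ee_rot: [[0.941, 0.338, 0.0], [0.338, -0.941, -0.0], [0.0, 0.0, -1.0]]
contact_force: [-1.3, -0.4, 4.3]
finger_gap: 0.0133
grip_force: 20.0
```

Gripped: gap 13.3 mm on the 14 mm bar. So there is a real tip offset of about 28 mm. Now turn it.

```bash
python3 -m creep '[{"claw":0,"xyz":[0,0,0.1],"twist":[0,0,7]},{"claw":0,"xyz":[0,0,0.1],"twist":[0,0,14]},{"claw":0,"xyz":[0,0,0.1],"twist":[0,0,21]},{"claw":0,"xyz":[0,0,0.1],"twist":[0,0,28]},{"claw":0,"xyz":[0,0,0.1],"twist":[0,0,35]},{"claw":0,"xyz":[0,0,0.1],"twist":[0,0,42]},{"claw":0,"xyz":[0,0,0.1],"twist":[0,0,49]},{"claw":0,"xyz":[0,0,0.1],"twist":[0,0,56]},{"claw":0,"xyz":[0,0,0.1],"twist":[0,0,63]},{"claw":0,"xyz":[0,0,0.1],"twist":[0,0,70]},{"claw":0,"xyz":[0,0,0.1],"twist":[0,0,77]},{"claw":0,"xyz":[0,0,0.1],"twist":[0,0,84]},{"claw":0,"xyz":[0,0,0.1],"twist":[0,0,91]},{"claw":0,"xyz":[0,0,0.1],"twist":[0,0,98]},{"claw":0,"xyz":[0,0,0.1],"twist":[0,0,105]},{"claw":0,"xyz":[0,0,0.1],"twist":[0,0,112]},{"claw":0,"xyz":[0,0,0.1],"twist":[0,0,119]},{"claw":0,"xyz":[0,0,0.1],"twist":[0,0,126]},{"claw":0,"xyz":[0,0,0.1],"twist":[0,0,132]},{"claw":0,"xyz":[0,0,0.1],"twist":[0,0,132]}]' 20
python3 -c "
from bench import ctrl; s=ctrl.state(); print(s['moment'],s['joint_pos'])"
python3 -m creep '[{"claw":0,"xyz":[0,0,0],"twist":[0,0,4]},{"claw":0,"xyz":[0,0,0],"twist":[0,0,8]},{"claw":0,"xyz":[0,0,0],"twist":[0,0,11]},{"claw":0,"xyz":[0,0,0],"twist":[0,0,11]},{"claw":0,"xyz":[0,0,0],"twist":[0,0,11]}]'
python3 -c "
from bench import ctrl; s=ctrl.state(); print(s['moment'],s['joint_pos'])"
```

```text
clock: 10.48
tcp_pos: [0.5051, -0.2884, 0.0344]
ee_rot: [[-0.883, 0.469, 0.0], [0.469, 0.883, 0.001], [0.0, 0.001, -1.0]]
contact_force: [2.4, 0.2, -5.5]
finger_gap: 0.0137
grip_force: 20.0
[ 0.1168402  -0.70699695  0.07265479] [ 1.08491462  0.49636152 -0.80592472  1.71252577  0.39392992  1.10335411
  1.24087882]
clock: 10.9
tcp_pos: [0.5049, -0.2884, 0.0345]
ee_rot: [[-0.954, 0.301, -0.0], [0.301, 0.954, 0.001], [0.001, 0.001, -1.0]]
contact_force: [2.7, 0.5, -8.1]
finger_gap: 0.0149
grip_force: 21.3
[ 0.2049576  -0.8176648  -0.49671554] [ 1.10951238  0.50865351 -0.84027137  1.71140151  0.41575935  1.1109314
  1.40838074]
```

The moment rose to -0.5 N m at tool yaw 162°, so the knob is on its stop. Release, lift and go over the handle grip.

```bash
python3 -m creep '[{"claw":1,"xyz":[0,0,0],"twist":[0,0,0]},{"claw":1,"xyz":[0,0,0],"twist":[0,0,0]},{"claw":1,"xyz":[0,0,0],"twist":[0,0,0]},{"claw":1,"xyz":[0,0,0],"twist":[0,0,0]},{"claw":1,"xyz":[0,0,3],"twist":[0,0,0]},{"claw":1,"xyz":[0,0,6],"twist":[0,0,0]},{"claw":1,"xyz":[0,0,10],"twist":[0,0,0]},{"claw":1,"xyz":[1.7,18.1,10],"twist":[0,0,17]},{"claw":1,"xyz":[1.7,18.1,10],"twist":[0,0,17]},{"claw":1,"xyz":[1.7,18.1,10],"twist":[0,0,17]},{"claw":1,"xyz":[1.7,18.1,10],"twist":[0,0,17]},{"claw":1,"xyz":[1.7,18.1,10],"twist":[0,0,17]},{"claw":1,"xyz":[1.7,18.1,10],"twist":[0,0,17]},{"claw":1,"xyz":[1.7,18.1,10],"twist":[0,0,17]},{"claw":1,"xyz":[1.7,18.1,10],"twist":[0,0,17]}]'
cat > m.py <<'E'
# wrist look: measure plates and print; also save raw
from h import *
E
python3 v.py pics/w4.png
```

```text
clock: 12.15
tcp_pos: [0.5221, -0.1089, 0.1351]
ee_rot: [[-1.0, 0.006, -0.0], [0.006, 1.0, -0.001], [0.0, -0.001, -1.0]]
contact_force: [0.3, -0.5, 0.5]
finger_gap: 0.0869
grip_force: 0.0
[ 0.52202885 -0.1092818   0.13503133] 179.62955982107138 12.2 0.08659105610280338 [-0.27734819 -0.17919846  0.51661243]
[[297.3, 0.0, 259.8], [0.0, 297.3, 194.7], [0.0, 0.0, 1.0]] [[0.005, 1.0, -0.0, 0.106], [-0.962, 0.005, -0.274, 0.523], [-0.274, 0.002, 0.962, -0.199], [0.0, 0.0, 0.0, 1.0]]
```

View pics/w4.png

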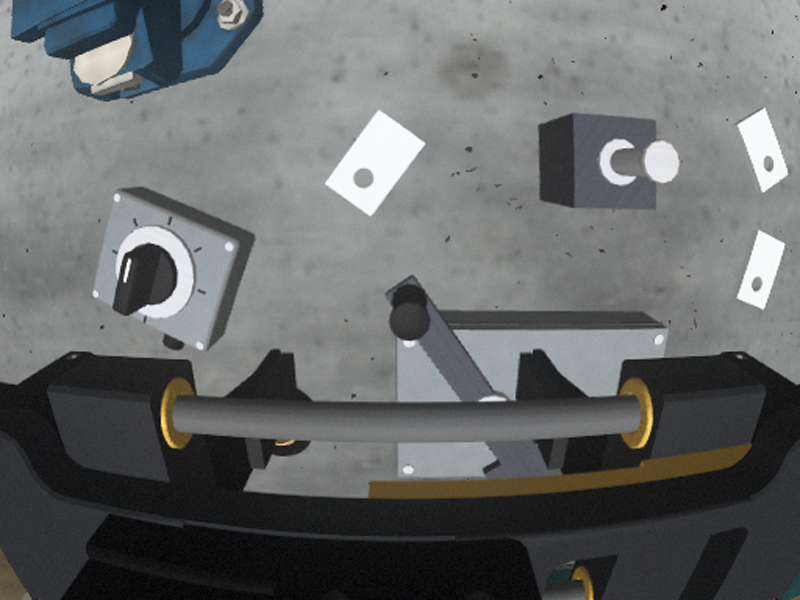

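The wrist view shows the grip top at (409,320), the pin head at (660,161), and the knob turned to its stop with the pointer at (126,270).

```bash
python3 - <<'E'
from h import *
c=np.load("wr.npy",allow_pickle=True).item()
W=lambda u,v,z:np.round(w(c,u/1.5625,v/1.5625,z,True),4)
for n,p,z in [("grip",(409,321),.098),("gripbase",(409,296),.056),("pinhead",(661,161),.13),("collar",(616,162),.079),("s1",(410,341),.045),("s2",(658,340),.045),("s3",(407,469),.045),("knob",(126,256),.084),("knob",(131,310),.084)]: print(n,W(*p,z))
b=[W(*p,.04)for p in[(117,197),(229,245),(204,344),(96,294)]];print(b,np.mean(b,0))
for p in plates(c,True): print(np.round(p[0],4),round(p[1],1),np.round(p[2],4),np.round(p[3],1))
E
```

```text
grip [ 0.5246 -0.107   0.098 ]
gripbase [ 0.5219 -0.1067  0.056 ]
pinhead [0.435  0.0147 0.13  ]
collar [0.4354 0.0139 0.079 ]
s1 [ 0.5558 -0.1061  0.045 ]
s2 [0.5589 0.0778 0.045 ]
s3 [ 0.6602 -0.1086  0.045 ]
knob [ 0.487  -0.2829  0.084 ]
knob [ 0.5221 -0.2848  0.084 ]
[array([ 0.4501, -0.3169,  0.04  ]), array([ 0.4897, -0.2274,  0.04  ]), array([ 0.561 , -0.2555,  0.04  ]), array([ 0.5222, -0.3486,  0.04  ])] [ 0.50575 -0.2871   0.04   ]
[0.5106 0.2101] -15.1 [0.5231 0.2067] [40.4 64.6]
[ 0.4382 -0.1305] -36.8 [ 0.4487 -0.1383] [40.5 64.8]
[0.4038 0.2006] 31.2 [0.4149 0.2074] [40.8 64.3]
```

```bash
python3 - <<'E'
from h import *
c=np.load("wr.npy",allow_pickle=True).item(); g=c["frame"].mean(2)
# pointer: bright pixels in knob area
sub=g[158:205,68:118].astype(int)
for r in sub[::2]: print(''.join("%4d"%v for v in r[::2]))
E
```

```text
157 156 161 158 176 229 231 232 231 130  57  52  39  44  47  49  46  45 176 231 231 231 231 231 233
 160 158  73 137 227 231 231 231  92  42  47  39  43  47  43  45  45  47  39 123 231 231 231 231 231
 159 158 160 110 236 233  52  45  40  45  40  39  45  43  47  44  45  46  59  39 120 228 232 231 233
 159 157 156 165 233 219  48  51  51  45  43  46  42  45  41  42  43  48  65  50  44 227 231 230 232
 156 155 159 190 228 131  55 248  58  54  44  43  42  42  46  43  44  64  67  63  44  45 231 232 231
 158 159 158 198 231  53  52 252  60  62  45  44  44  45  41  45  45  63  64  65  60  38 215 234 232
 161 160 156 208 231  51  83 243  60  58  44  41  42  41  43  42  43  64  68  65  68  41 114 235 234
 161 161 159 211 214  53 191 218  62  54  43  45  43  44  44  46  53  62  62  66  69  45  44 231 233
 163 161 162 211 167  51 240  99  61  50  44  44  42  42  44  45  61  65  66  62  63  51  45 232 231
 159 160 160 187 109  55 252  61  61  46  41  39  42  42  41  44  64  64  65  68  68  62  43 232 230
 161 160 160 159  60  56 251  63  57  47  43  42  42  45  41  51  64  63  65  66  66  55  4
[... 622 characters left out ...]
63 150  52  53  60  62  49  41  39  42  41  42  40  59  64  61  61  46 212 231 233 233 232 232
 143 159  97  52  58  59  55  49  41  40  40  42  43  71  57  56 127 164 230 234 233 232 232 232 234
 132 131  55  55  58  60  58  45  43  42  44  43 169 232 233 233 234 234 234 232 234 235 233 233 222
 134 136 120  49  59  59  56  42  43  40 133 232 231 231 232 233 234 231 235 234 233 232 233 220 142
 132 130 134 137  92  55  52  40  72 154 162 203 231 233 231 232 231 233 232 232 235 232 212 163 165
 132 132 137 134 136 137 127 128 151 161 163 168 133 184 214 232 231 232 230 228 193 162 165 163 163
 134 138 139 137 137 133 133 134 138 138 151 164  58 164 162 163 167 157 162 165 168 169 165 162 165
```

Pointer slope agrees with the box's x edge (-0.18 against -0.23 px/px), so the knob is at its stop. Now pinch the handle grip.

```bash
python3 -m creep '[{"claw":0.5,"xyz":[0.1,0.2,-2],"twist":[0,0,0]},{"claw":0.5,"xyz":[0.1,0.2,-5],"twist":[0,0,0]},{"claw":0.5,"xyz":[0.1,0.2,-8],"twist":[0,0,0]},{"claw":0.5,"xyz":[0.1,0.2,-9.3],"twist":[0,0,0]},{"claw":0.5,"xyz":[0.1,0.2,-9.3],"twist":[0,0,0]},{"claw":0,"xyz":[0.1,0.2,-9.3],"twist":[0,0,0]},{"claw":0,"xyz":[0.1,0.2,-9.3],"twist":[0,0,0]},{"claw":0,"xyz":[0.1,0.2,-9.3],"twist":[0,0,0]},{"claw":0,"xyz":[0.1,0.2,-9.3],"twist":[0,0,0]},{"claw":0,"xyz":[0.1,0.2,-9.3],"twist":[0,0,0]},{"claw":0,"xyz":[0.1,0.2,-9.3],"twist":[0,0,0]},{"claw":0,"xyz":[0.1,0.2,-9.3],"twist":[0,0,0]},{"claw":0,"xyz":[0.1,0.2,-9.3],"twist":[0,0,0]},{"claw":0,"xyz":[0.1,0.2,-9.3],"twist":[0,0,0]},{"claw":0,"xyz":[0.1,0.2,-9.3],"twist":[0,0,0]}]' 40
```

```text
clock: 13.45
tcp_pos: [0.5232, -0.1067, 0.0426]
ee_rot: [[-1.0, 0.005, 0.0], [0.005, 1.0, -0.001], [-0.0, -0.001, -1.0]]
contact_force: [-2.1, -3.1, 5.8]
finger_gap: 0.0194
grip_force: 40.0
```

```bash
python3 -m creep '[{"claw":0,"xyz":[0.6,-0.79,0],"twist":[0,0,0]},{"claw":0,"xyz":[1.31,-1.55,0],"twist":[0,0,0]},{"claw":0,"xyz":[2.1,-2.24,0],"twist":[0,0,0]},{"claw":0,"xyz":[2.96,-2.84,0],"twist":[0,0,0]},{"claw":0,"xyz":[3.88,-3.35,0],"twist":[0,0,0]},{"claw":0,"xyz":[4.84,-3.76,0],"twist":[0,0,0]},{"claw":0,"xyz":[5.84,-4.06,0],"twist":[0,0,0]},{"claw":0,"xyz":[6.87,-4.26,0],"twist":[0,0,0]},{"claw":0,"xyz":[7.6,-4.35,0],"twist":[0,0,0]},{"claw":0,"xyz":[7.6,-4.35,0],"twist":[0,0,0]}]'
python3 -m creep '[{"claw":0,"xyz":[0.4,0,0],"twist":[0,0,0]},{"claw":0,"xyz":[0.8,0,0],"twist":[0,0,0]},{"claw":0,"xyz":[0.8,0,0],"twist":[0,0,0]},{"claw":0,"xyz":[0.8,0,0],"twist":[0,0,0]}]'
```

```text
clock: 14.28
tcp_pos: [0.5994, -0.15, 0.0425]
ee_rot: [[-1.0, 0.004, -0.001], [0.004, 1.0, -0.001], [0.001, -0.001, -1.0]]
contact_force: [-2.0, -3.5, 5.4]
finger_gap: 0.019
grip_force: 40.0
clock: 14.62
tcp_pos: [0.6066, -0.1508, 0.0425]
ee_rot: [[-1.0, 0.005, -0.001], [0.005, 1.0, -0.002], [0.001, -0.002, -1.0]]
contact_force: [-4.8, -3.7, 5.6]
finger_gap: 0.0189
grip_force: 40.0
```

```bash
python3 -m creep '[{"claw":0,"xyz":[0.3,0,0],"twist":[0,0,0]},{"claw":0,"xyz":[0.5,0,0],"twist":[0,0,0]},{"claw":0,"xyz":[0.5,0,0],"twist":[0,0,0]},{"claw":0,"xyz":[0.5,0,0],"twist":[0,0,0]}]'
```

```text
clock: 14.95
tcp_pos: [0.6113, -0.1511, 0.0425]
ee_rot: [[-1.0, 0.005, -0.002], [0.005, 1.0, -0.003], [0.002, -0.003, -1.0]]
contact_force: [-5.1, -5.5, 6.9]
finger_gap: 0.0194
grip_force: 40.0
```

```bash
python3 -m creep '[{"claw":0,"xyz":[0.3,0,0],"twist":[0,0,0]},{"claw":0,"xyz":[0.6,0,0],"twist":[0,0,0]},{"claw":0,"xyz":[0.6,0,0],"twist":[0,0,0]},{"claw":0,"xyz":[0.6,0,0],"twist":[0,0,0]}]'
python3 - <<'E'
from h import *
c=imaging.capture("top"); cv2.imwrite("pics/t5.png",cv2.resize(c["frame"][110:220,235:365,::-1],None,fx=6,fy=5.4,interpolation=cv2.INTER_CUBIC)[:600])
E
```

```text
clock: 15.28
tcp_pos: [0.614, -0.1511, 0.0422]
ee_rot: [[-1.0, 0.006, -0.009], [0.006, 1.0, -0.003], [0.009, -0.003, -1.0]]
contact_force: [-23.1, -4.5, 18.5]
finger_gap: 0.0192
grip_force: 40.0
```

View pics/t5.png

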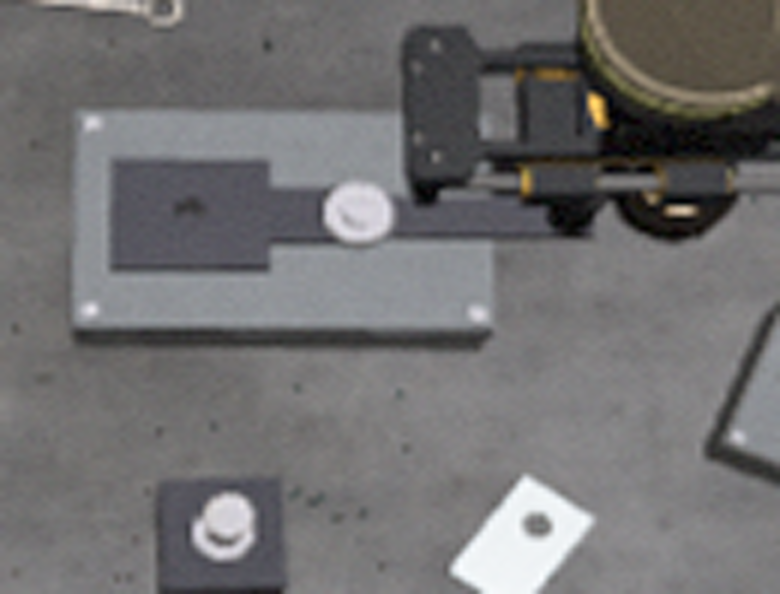

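The handle lies along the housing and the push met -23 N, so it is at the off stop, with the ear at (190,208) over the lock hole. Release, lift, and go over the ear for a close look with the tool yawed as for placing.

```bash
python3 -m creep '[{"claw":1,"xyz":[-0.5,0,0],"twist":[0,0,0]},{"claw":1,"xyz":[-0.5,0,0],"twist":[0,0,0]},{"claw":1,"xyz":[-0.5,0,0],"twist":[0,0,0]},{"claw":1,"xyz":[-0.5,0,0],"twist":[0,0,0]},{"claw":1,"xyz":[-0.5,0,3],"twist":[0,0,0]},{"claw":1,"xyz":[-0.5,0,6],"twist":[0,0,0]},{"claw":1,"xyz":[-0.5,0,10],"twist":[0,0,0]},{"claw":1,"xyz":[-0.9,16.6,12],"twist":[0,0,-90]},{"claw":1,"xyz":[-0.9,16.6,12],"twist":[0,0,-90]},{"claw":1,"xyz":[-0.9,16.6,12],"twist":[0,0,-90]},{"claw":1,"xyz":[-0.9,16.6,12],"twist":[0,0,-90]},{"claw":1,"xyz":[-0.9,16.6,12],"twist":[0,0,-90]},{"claw":1,"xyz":[-0.9,16.6,12],"twist":[0,0,-90]},{"claw":1,"xyz":[-0.9,16.6,12],"twist":[0,0,-90]},{"claw":1,"xyz":[-0.9,16.6,12],"twist":[0,0,-90]},{"claw":1,"xyz":[-0.9,16.6,12],"twist":[0,0,-90]},{"claw":1,"xyz":[-0.9,16.6,12],"twist":[0,0,-90]},{"claw":1,"xyz":[-0.9,16.6,12],"twist":[0,0,-90]},{"claw":1,"xyz":[-0.9,16.6,12],"twist":[0,0,-90]}]'
python3 -m creep '[{"claw":1,"xyz":[0,0,0],"twist":[0,0,-1]},{"claw":1,"xyz":[0,0,0],"twist":[0,0,-1]},{"claw":1,"xyz":[0,0,0],"twist":[0,0,-1]},{"claw":1,"xyz":[0,0,0],"twist":[0,0,-1]}]'
python3 v.py pics/w6.png
```

```text
clock: 16.92
tcp_pos: [0.6092, 0.0177, 0.1619]
ee_rot: [[-0.063, 0.998, -0.0], [0.998, 0.063, 0.001], [0.001, 0.0, -1.0]]
contact_force: [-0.2, 0.5, -1.0]
finger_gap: 0.0869
grip_force: 0.0
clock: 17.25
tcp_pos: [0.6091, 0.0171, 0.162]
ee_rot: [[-0.054, 0.999, -0.0], [0.999, 0.054, 0.0], [0.0, -0.0, -1.0]]
contact_force: [-0.4, -0.3, 0.3]
finger_gap: 0.0867
grip_force: 0.0
[0.60912278 0.01700478 0.16196165] 93.02836202908418 17.3 0.08674403405021924 [-0.91088204 -0.20980577 -0.36573388]
[[297.3, 0.0, 259.8], [0.0, 297.3, 194.7], [0.0, 0.0, 1.0]] [[0.999, 0.054, -0.0, -0.61], [-0.052, 0.96, -0.274, 0.042], [-0.015, 0.273, 0.962, -0.364], [0.0, 0.0, 0.0, 1.0]]
```

View pics/w6.png

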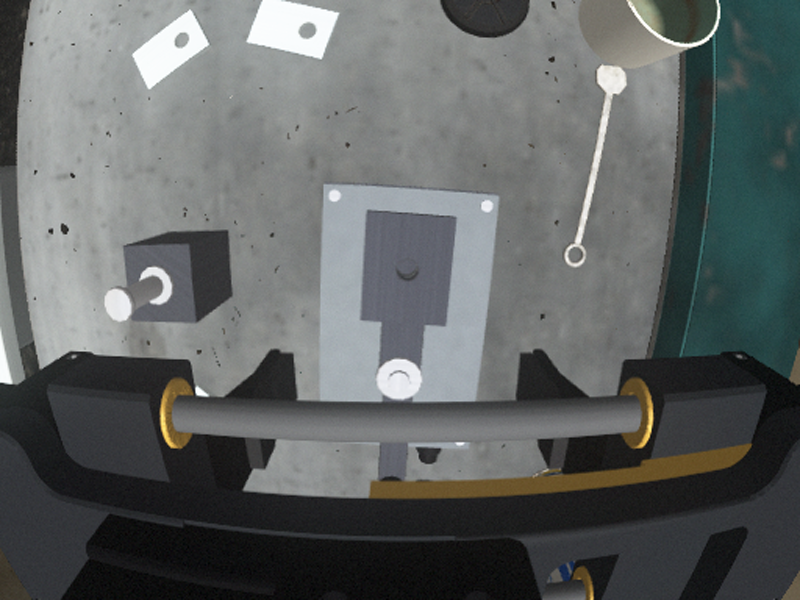

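The ear is square on the housing at (407,268), hole dark, hub at (398,379), and the pin head at (119,304).

```bash
cp wr.npy wr_ear.npy; python3 - <<'E'
from h import *
c=np.load("wr.npy",allow_pickle=True).item(); g=c["frame"].astype(np.float32).mean(2)
W=lambda u,v,z:np.round(w(c,u/1.5625,v/1.5625,z,True),4)
# hole centroid: dark pixels near
u0,v0=int(407/1.5625),int(268/1.5625); s=g[v0-10:v0+11,u0-10:u0+11]; print(s.astype(int)[::2,::2])
m=(s<55); yy,xx=np.nonzero(m); print("hole px",u0-10+xx.mean(),v0-10+yy.mean(),m.sum())
print("hole",np.round(w(c,u0-10+xx.mean(),v0-10+yy.mean(),.054,True),4))
for n,p,z in [("hub",(398,379),.065),("e1",(368,211),.054),("e2",(456,218),.054),("e3",(361.5,319),.054),("e4",(446.5,325),.054),("s1",(335,195),.045),("s2",(487,206),.045),("pinhead",(118,304),.13),("collar",(157,286),.079)]: print(n,W(*p,z))
for p in plates(c,True): print(np.round(p[0],4),round(p[1],1),np.round(p[2],4),np.round(p[3],1))
E
```

```text
[[103 105 103 102 103 104 103 107 103 100 103]
 [102 104 101 100 100 102 100 102 103 101  98]
 [101 100  99 102 102  95 100 102 103  99  96]
 [102 107 100  96  97 104  98  96 101 100 101]
 [103 104 100 102 101 105 103  98 102 102 104]
 [102 104  97  99 101 101  97 100  90  98 102]
 [102 105  75  96  99 101  97  86  80  96 101]
 [103 105  78  69  80  86  80  96  66  99 102]
 [104 105  99  70  68  84  80  63  89 101 102]
 [105 104 105 102  89  76  79  95 101 101 102]
 [101 104 101 103 105  99 104 102 100 100 104]]
hole px nan nan 0
hole [nan nan nan]
hub [ 0.6077 -0.0468  0.065 ]
e1 [0.582  0.0675 0.054 ]
e2 [0.6405 0.0661 0.054 ]
e3 [ 0.5801 -0.0075  0.054 ]
e4 [ 0.6396 -0.0087  0.054 ]
s1 [0.5582 0.077  0.045 ]
s2 [0.6623 0.0752 0.045 ]
pinhead [0.4376 0.0174 0.13  ]
collar [0.4371 0.0158 0.079 ]
[0.4037 0.2003] 31.6 [0.4147 0.2071] [40.9 64.6]
[0.5107 0.2098] -15.2 [0.5232 0.2064] [40.5 64.8]<stdin>:6: RuntimeWarning: Mean of empty slice.
  ret = ret.dtype.type(ret / rcount)
<stdin>:7: RuntimeWarning: Mean of empty slice.
```

Ear and lock hole in wrist coordinates: (0.6105, 0.029), yaw -1.2°. Next is the plate at (0.511, 0.210): go over it with tool x along its hole direction.

```bash
python3 -m creep '[{"claw":1,"xyz":[-9.8,19.3,-2],"twist":[0,0,-108]},{"claw":1,"xyz":[-9.8,19.3,-2],"twist":[0,0,-108]},{"claw":1,"xyz":[-9.8,19.3,-2],"twist":[0,0,-108]},{"claw":1,"xyz":[-9.8,19.3,-2],"twist":[0,0,-108]},{"claw":1,"xyz":[-9.8,19.3,-2],"twist":[0,0,-108]},{"claw":1,"xyz":[-9.8,19.3,-2],"twist":[0,0,-108]},{"claw":1,"xyz":[-9.8,19.3,-2],"twist":[0,0,-108]},{"claw":1,"xyz":[-9.8,19.3,-2],"twist":[0,0,-108]},{"claw":1,"xyz":[-9.8,19.3,-2],"twist":[0,0,-108]},{"claw":1,"xyz":[-9.8,19.3,-2],"twist":[0,0,-108]},{"claw":1,"xyz":[-9.8,19.3,-2],"twist":[0,0,-108]},{"claw":1,"xyz":[-9.8,19.3,-2],"twist":[0,0,-108]},{"claw":1,"xyz":[-9.8,19.3,-2],"twist":[0,0,-108]},{"claw":1,"xyz":[-9.8,19.3,-2],"twist":[0,0,-108]},{"claw":1,"xyz":[-9.8,19.3,-2],"twist":[0,0,-108]},{"claw":1,"xyz":[-9.8,19.3,-2],"twist":[0,0,-108]},{"claw":1,"xyz":[-9.8,19.3,-2],"twist":[0,0,-108]},{"claw":1,"xyz":[-9.8,19.3,-2],"twist":[0,0,-108]}]'
cat > m.py <<'E'
from h import *
c=imaging.capture("wrist"); np.save("wr.npy",c,allow_pickle=True); s=ctrl.state(); t=np.array(s["tcp_pos"]); R=np.array(s["ee_rot"]); y=np.degrees(np.arctan2(R[1,0],R[0,0]))
print("tcp",np.round(t,4),"yaw",round(y,1),"gap",round(s["finger_gap"],4),"t",s["clock"],"F",np.round(s["contact_force"],1))
for p in plates(c,True): print("ctr",np.round(p[0],4),"ang",round(p[1],1),np.round(p[3],1),"d cm",np.round((p[0]-t[:2])*100,2),"dyaw",round((p[1]-y+180)%360-180,1))
E
python3 m.py
```

```text
clock: 18.8
tcp_pos: [0.5111, 0.21, 0.1421]
ee_rot: [[0.966, -0.258, -0.0], [-0.258, -0.966, -0.0], [-0.0, 0.0, -1.0]]
contact_force: [0.1, 0.3, -0.1]
finger_gap: 0.0875
grip_force: 0.0
tcp [0.5111 0.21   0.142 ] yaw -15.0 gap 0.0869 t 18.85 F [-0.1  0.7  0.3]
ctr [0.3813 0.3342] ang 63.8 [40.1 64.1] d cm [-12.98  12.42] dyaw 78.7
ctr [0.5285 0.3427] ang 13.1 [40.4 64.5] d cm [ 1.74 13.28] dyaw 28.0
ctr [0.5108 0.2098] ang -15.0 [40.4 64. ] d cm [-0.03 -0.01] dyaw -0.1
ctr [ 0.4383 -0.1306] ang -36.9 [40.  64.1] d cm [ -7.28 -34.05] dyaw -21.9
```

```bash
python3 -m creep '[{"claw":0.75,"xyz":[0,0,-4],"twist":[0,0,0]},{"claw":0.75,"xyz":[0,0,-8],"twist":[0,0,0]},{"claw":0.75,"xyz":[0,0,-12],"twist":[0,0,0]},{"claw":0.75,"xyz":[0,0,-15],"twist":[0,0,0]},{"claw":0.75,"xyz":[0,0,-16],"twist":[0,0,0]},{"claw":0.75,"xyz":[0,0,-16],"twist":[0,0,0]},{"claw":0.75,"xyz":[0,0,-16],"twist":[0,0,0]}]'
python3 -m creep '[{"claw":0.75,"xyz":[0,0,-0.2],"twist":[0,0,0]},{"claw":0.75,"xyz":[0,0,-0.4],"twist":[0,0,0]},{"claw":0.75,"xyz":[0,0,-0.4],"twist":[0,0,0]}]'
python3 -m creep '[{"claw":0.75,"xyz":[0,0,-0.2],"twist":[0,0,0]},{"claw":0.75,"xyz":[0,0,-0.4],"twist":[0,0,0]},{"claw":0.75,"xyz":[0,0,-0.4],"twist":[0,0,0]}]'
```

```text
clock: 19.43
tcp_pos: [0.5117, 0.2104, -0.0168]
ee_rot: [[0.966, -0.26, 0.001], [-0.26, -0.966, 0.0], [0.0, -0.001, -1.0]]
contact_force: [0.2, 0.2, 0.5]
finger_gap: 0.0654
grip_force: 0.0
clock: 19.68
tcp_pos: [0.5121, 0.2102, -0.0207]
ee_rot: [[0.965, -0.261, 0.002], [-0.261, -0.965, 0.0], [0.002, -0.001, -1.0]]
contact_force: [0.1, -0.1, -0.9]
finger_gap: 0.0652
grip_force: 0.0
clock: 19.93
tcp_pos: [0.511, 0.2098, -0.026]
ee_rot: [[0.965, -0.261, -0.0], [-0.261, -0.965, -0.0], [0.0, 0.0, -1.0]]
contact_force: [0.0, -0.0, -0.6]
finger_gap: 0.0655
grip_force: 0.0
```

```bash
python3 -m creep '[{"claw":0.75,"xyz":[0,0,-0.2],"twist":[0,0,0]},{"claw":0.75,"xyz":[0,0,-0.2],"twist":[0,0,0]}]' | egrep "tcp|contact"
python3 -m creep '[{"claw":0.75,"xyz":[0,0,-0.2],"twist":[0,0,0]},{"claw":0.75,"xyz":[0,0,-0.2],"twist":[0,0,0]}]' | egrep "tcp|contact"
```

```text
tcp_pos: [0.511, 0.2098, -0.0282]
contact_force: [-0.8, 0.2, 0.1]
tcp_pos: [0.511, 0.2099, -0.0303]
contact_force: [0.0, -0.4, 0.3]
```

```bash
python3 -m creep '[{"claw":0.75,"xyz":[0,0,-0.2],"twist":[0,0,0]},{"claw":0.75,"xyz":[0,0,-0.2],"twist":[0,0,0]}]' | egrep "tcp|contact"
python3 -m creep '[{"claw":0.75,"xyz":[0,0,-0.2],"twist":[0,0,0]},{"claw":0.75,"xyz":[0,0,-0.2],"twist":[0,0,0]}]' | egrep "tcp|contact"
```

```text
tcp_pos: [0.5109, 0.2098, -0.0323]
contact_force: [0.0, 0.1, -0.0]
tcp_pos: [0.5109, 0.2099, -0.0343]
contact_force: [-0.1, 0.1, -1.0]
```

```bash
python3 -m creep '[{"claw":0.3,"xyz":[0,0,0],"twist":[0,0,0]},{"claw":0.3,"xyz":[0,0,0],"twist":[0,0,0]},{"claw":0.3,"xyz":[0,0,0],"twist":[0,0,0]},{"claw":0.3,"xyz":[0,0,0],"twist":[0,0,0]},{"claw":0.3,"xyz":[0,0,0],"twist":[0,0,0]},{"claw":0.3,"xyz":[0,0,0],"twist":[0,0,0]},{"claw":0.3,"xyz":[0,0,0],"twist":[0,0,0]}]' 15
```

```text
clock: 21.18
tcp_pos: [0.5112, 0.2099, -0.0339]
ee_rot: [[0.965, -0.261, 0.0], [-0.261, -0.965, -0.0], [0.0, 0.0, -1.0]]
contact_force: [-0.0, -0.9, 0.7]
finger_gap: 0.0394
grip_force: 15.0
```

```bash
python3 -m creep '[{"claw":0.55,"xyz":[0,0,0],"twist":[0,0,0]},{"claw":0.55,"xyz":[0,0,0],"twist":[0,0,0]},{"claw":0.55,"xyz":[0,0,-0.2],"twist":[0,0,0]},{"claw":0.55,"xyz":[0,0,-0.2],"twist":[0,0,0]}]' | egrep "tcp|contact"
python3 -m creep '[{"claw":0.55,"xyz":[0,0,-0.2],"twist":[0,0,0]},{"claw":0.55,"xyz":[0,0,-0.2],"twist":[0,0,0]}]' | egrep "tcp|contact"
```

```text
tcp_pos: [0.5109, 0.2098, -0.0363]
contact_force: [-0.0, 0.5, -0.4]
tcp_pos: [0.5112, 0.2099, -0.037]
contact_force: [-5.1, -2.1, 14.0]
```

The bench is touched at TCP z = -0.037, so the tip offset is 37 mm. Raise 2 mm, grip and lift.

```bash
python3 -m creep '[{"claw":0.55,"xyz":[0,0,0.2],"twist":[0,0,0]},{"claw":0.3,"xyz":[0,0,0.2],"twist":[0,0,0]},{"claw":0.3,"xyz":[0,0,0.2],"twist":[0,0,0]},{"claw":0.3,"xyz":[0,0,0.2],"twist":[0,0,0]},{"claw":0.3,"xyz":[0,0,0.2],"twist":[0,0,0]},{"claw":0.3,"xyz":[0,0,0.2],"twist":[0,0,0]},{"claw":0.3,"xyz":[0,0,3],"twist":[0,0,0]},{"claw":0.3,"xyz":[0,0,7],"twist":[0,0,0]},{"claw":0.3,"xyz":[0,0,11],"twist":[0,0,0]},{"claw":0.3,"xyz":[0,0,15],"twist":[0,0,0]},{"claw":0.3,"xyz":[0,0,15],"twist":[0,0,0]},{"claw":0.3,"xyz":[0,0,15],"twist":[0,0,0]}]' 30
python3 v.py pics/w7.png 128 150 392 348 3
```

```text
clock: 22.68
tcp_pos: [0.5125, 0.2105, 0.1143]
ee_rot: [[0.965, -0.261, 0.004], [-0.261, -0.965, 0.001], [0.004, -0.002, -1.0]]
contact_force: [0.7, 0.3, -1.0]
finger_gap: 0.0393
grip_force: 30.0
[0.5113266  0.20984143 0.11224104] -15.119088474734205 22.7333 0.03944627296666535 [-0.64428945 -1.10220476 -0.8593481 ]
[[297.3, 0.0, 259.8], [0.0, 297.3, 194.7], [0.0, 0.0, 1.0]] [[-0.261, -0.965, -0.002, 0.338], [0.93, -0.25, -0.271, -0.411], [0.261, -0.073, 0.963, -0.441], [0.0, 0.0, 0.0, 1.0]]
```

View pics/w7.png

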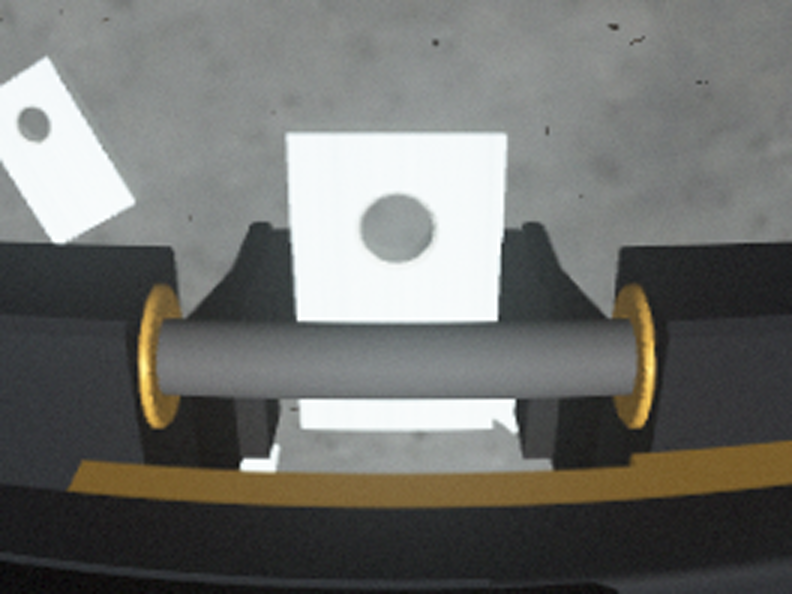

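The plate is held square with its hole at crop (398,228). A short script will turn the hole position into the shift needed.

```bash
cat > held.py <<'E'
# hole of held plate in tool frame, and shift to put it over the lock hole with yaw 88.8
from h import *
import sys
L=np.array([.6105,.0290]); 
c=imaging.capture("wrist"); s=ctrl.state(); t=np.array(s["tcp_pos"]); R=np.array(s["ee_rot"]); y=np.degrees(np.arctan2(R[1,0],R[0,0]))
f=c["frame"]; m=(f.min(2)>185).astype(np.uint8); m[:, :128]=0
K,H=cv2.findContours(m,cv2.RETR_CCOMP,cv2.CHAIN_APPROX_NONE)
best=None
for k,h in zip(K,H[0]):
    if h[3]>=0 and cv2.contourArea(k)>100:
        (u,v),r=cv2.minEnclosingCircle(k)
        if 8<r<20 and 200<u<320 and 190<v<260: best=(u,v,r)
zt=t[2]+.043; p=w(c,best[0],best[1],zt,True); o=R.T@(p-t)
print("t",s["clock"],"tcp",np.round(t,4),"yaw",round(y,2),"gap",round(s["finger_gap"],4),"px",np.round(best,1),"hole in tool mm",np.round(o*1000,1))
a=np.radians(88.8); ex=np.array([np.cos(a),np.sin(a)]); ey=np.array([np.sin(a),-np.cos(a)])
tgt=L-o[0]*ex-o[1]*ey; print("target tcp",np.round(tgt,4),"d cm",np.round((tgt-t[:2])*100,2),"twist",round(88.8-y,1))
E
python3 held.py
```

```text
t 22.7833 tcp [0.5106 0.2095 0.1111] yaw -15.12 gap 0.0393 px [259.9 225.   13.1] hole in tool mm [ 13.2  -0.9 -43. ]
target tcp [0.6111 0.0158] d cm [ 10.05 -19.37] twist 103.9
```

```bash
python3 -m creep '[{"claw":0.3,"xyz":[10,-19.4,2],"twist":[0,0,104]},{"claw":0.3,"xyz":[10,-19.4,2],"twist":[0,0,104]},{"claw":0.3,"xyz":[10,-19.4,2],"twist":[0,0,104]},{"claw":0.3,"xyz":[10,-19.4,2],"twist":[0,0,104]},{"claw":0.3,"xyz":[10,-19.4,2],"twist":[0,0,104]},{"claw":0.3,"xyz":[10,-19.4,2],"twist":[0,0,104]},{"claw":0.3,"xyz":[10,-19.4,2],"twist":[0,0,104]},{"claw":0.3,"xyz":[10,-19.4,2],"twist":[0,0,104]},{"claw":0.3,"xyz":[10,-19.4,2],"twist":[0,0,104]},{"claw":0.3,"xyz":[10,-19.4,2],"twist":[0,0,104]},{"claw":0.3,"xyz":[10,-19.4,2],"twist":[0,0,104]},{"claw":0.3,"xyz":[10,-19.4,2],"twist":[0,0,104]},{"claw":0.3,"xyz":[10,-19.4,2],"twist":[0,0,104]},{"claw":0.3,"xyz":[10,-19.4,2],"twist":[0,0,104]},{"claw":0.3,"xyz":[10,-19.4,0],"twist":[0,0,104]},{"claw":0.3,"xyz":[10,-19.4,0],"twist":[0,0,104]},{"claw":0.3,"xyz":[10,-19.4,0],"twist":[0,0,104]},{"claw":0.3,"xyz":[10,-19.4,0],"twist":[0,0,104]}]' | egrep "contact"; python3 held.py
```

```text
contact_force: [0.5, -0.2, -0.3]
t 24.3333 tcp [0.6111 0.016  0.1121] yaw 88.74 gap 0.0394 px [259.6 225.5  12.9] hole in tool mm [ 12.7   0.2 -43. ]
target tcp [0.61   0.0163] d cm [-0.11  0.02] twist 0.1
```

```bash
python3 -m creep '[{"claw":0.3,"xyz":[-0.05,0,-4],"twist":[0,0,0]},{"claw":0.3,"xyz":[-0.05,0,-7.5],"twist":[0,0,0]},{"claw":0.3,"xyz":[-0.05,0,-8.8],"twist":[0,0,0]},{"claw":0.3,"xyz":[-0.05,0,-8.8],"twist":[0,0,0]},{"claw":0.3,"xyz":[-0.05,0,-8.8],"twist":[0,0,0]}]' | egrep "tcp|contact"
python3 -m creep '[{"claw":0.3,"xyz":[0,0,-0.2],"twist":[0,0,0]},{"claw":0.3,"xyz":[0,0,-0.4],"twist":[0,0,0]},{"claw":0.3,"xyz":[0,0,-0.4],"twist":[0,0,0]}]' | egrep "tcp|contact"
```

```text
tcp_pos: [0.611, 0.0162, 0.025]
contact_force: [0.2, 0.2, -0.8]
tcp_pos: [0.6115, 0.0159, 0.0213]
contact_force: [-0.3, -0.3, -1.1]
```

```bash
python3 -m creep '[{"claw":0.3,"xyz":[-0.05,0,-0.2],"twist":[0,0,0]},{"claw":0.3,"xyz":[-0.05,0,-0.2],"twist":[0,0,0]},{"claw":0.3,"xyz":[-0.05,0,-0.2],"twist":[0,0,0]}]' | egrep "tcp|contact"
python3 -m creep '[{"claw":0.3,"xyz":[0,0,-0.15],"twist":[0,0,0]},{"claw":0.3,"xyz":[0,0,-0.15],"twist":[0,0,0]}]' | egrep "tcp|contact"
```

```text
tcp_pos: [0.6101, 0.0159, 0.0183]
contact_force: [0.5, -0.5, 0.4]
tcp_pos: [0.6106, 0.0159, 0.0179]
contact_force: [-3.1, -1.0, 10.9]
```

```bash
python3 -m creep '[{"claw":0.3,"xyz":[0,0,0.15],"twist":[0,0,0]},{"claw":0.65,"xyz":[0,0,0.15],"twist":[0,0,0]},{"claw":0.65,"xyz":[0,0,0.15],"twist":[0,0,0]},{"claw":0.65,"xyz":[0,0,0.15],"twist":[0,0,0]},{"claw":0.65,"xyz":[0,0,0.15],"twist":[0,0,0]},{"claw":1,"xyz":[0,0,4],"twist":[0,0,0]},{"claw":1,"xyz":[0,0,8],"twist":[0,0,0]},{"claw":1,"xyz":[0,0,12],"twist":[0,0,0]},{"claw":1,"xyz":[0,0,14],"twist":[0,0,0]},{"claw":1,"xyz":[0,0,14],"twist":[0,0,0]},{"claw":1,"xyz":[0,0,14],"twist":[0,0,0]}]' | egrep "contact"
cat > st.py <<'E'
from h import *
import sys
z=float(sys.argv[1]); c=imaging.capture("wrist"); s=ctrl.state(); print(s["clock"],np.round(s["tcp_pos"],4))
f=c["frame"]; m=(f.min(2)>185).astype(np.uint8); K,H=cv2.findContours(m,cv2.RETR_CCOMP,cv2.CHAIN_APPROX_NONE)
for k,h in zip(K,H[0]):
    if h[3]>=0 and cv2.contourArea(k)>20:
        (u,v),r=cv2.minEnclosingCircle(k)
        if r>3: print("hole",np.round(w(c,u,v,z,True),4),round(r,1))
for p in plates(c,True,z): print("ctr",np.round(p[0],4),"ang",round(p[1],1),"hole",np.round(p[2],4),np.round(p[3],1))
print("--bench z")
for p in plates(c,True): print("ctr",np.round(p[0],4),"ang",round(p[1],1),np.round(p[3],1))
E
python3 st.py .062
```

```text
contact_force: [-0.3, 0.5, -1.3]
26.3833 [0.6099 0.0158 0.156 ]
hole [ 0.6091 -0.044   0.062 ] 5.6
hole [0.6114 0.0285 0.062 ] 7.7
hole [0.4453 0.1891 0.062 ] 6.0
ctr [0.6108 0.0157] ang 88.9 hole [0.6111 0.0287] [40.2 63.8]
ctr [0.4359 0.1834] ang 31.2 hole [0.447  0.1902] [34.3 54.7]
--bench z
ctr [0.6105 0.0018] ang 88.9 [47.6 75.4]
ctr [0.4036 0.2003] ang 31.2 [40.5 64.7]
```

The first plate's hole is within 1 mm of target. Next, the plate at (0.4036, 0.2003), 31°.

```bash
python3 -m creep '[{"claw":1,"xyz":[-20.6,18.5,0],"twist":[0,0,-58]},{"claw":1,"xyz":[-20.6,18.5,0],"twist":[0,0,-58]},{"claw":1,"xyz":[-20.6,18.5,0],"twist":[0,0,-58]},{"claw":1,"xyz":[-20.6,18.5,0],"twist":[0,0,-58]},{"claw":1,"xyz":[-20.6,18.5,-5],"twist":[0,0,-58]},{"claw":1,"xyz":[-20.6,18.5,-5],"twist":[0,0,-58]},{"claw":1,"xyz":[-20.6,18.5,-5],"twist":[0,0,-58]},{"claw":1,"xyz":[-20.6,18.5,-5],"twist":[0,0,-58]},{"claw":1,"xyz":[-20.6,18.5,-5],"twist":[0,0,-58]},{"claw":1,"xyz":[-20.6,18.5,-5],"twist":[0,0,-58]},{"claw":1,"xyz":[-20.6,18.5,-5],"twist":[0,0,-58]},{"claw":1,"xyz":[-20.6,18.5,-5],"twist":[0,0,-58]}]' | egrep "contact"; python3 m.py
```

```text
contact_force: [-0.1, -0.9, -0.2]
tcp [0.4048 0.2003 0.1066] yaw 30.9 gap 0.0868 t 27.4333 F [-0.5  0.   0.7]
ctr [0.4035 0.2005] ang 31.9 [39.9 63.8] d cm [-0.14  0.02] dyaw 0.9
ctr [0.3814 0.3342] ang 63.5 [40.4 64.3] d cm [-2.35 13.39] dyaw 32.6
ctr [ 0.6422 -0.029 ] ang 89.0 [48.5 68.1] d cm [ 23.74 -22.93] dyaw 58.1
ctr [0.524  0.3416] ang 13.5 [40.2 54.2] d cm [11.92 14.14] dyaw -17.5
```

```bash
python3 -m creep '[{"claw":0.65,"xyz":[-0.1,0,-4],"twist":[0,0,0.6]},{"claw":0.65,"xyz":[-0.1,0,-8],"twist":[0,0,0.6]},{"claw":0.65,"xyz":[-0.1,0,-12],"twist":[0,0,0.6]},{"claw":0.65,"xyz":[-0.1,0,-14],"twist":[0,0,0.6]},{"claw":0.65,"xyz":[-0.1,0,-14.1],"twist":[0,0,0.6]},{"claw":0.65,"xyz":[-0.1,0,-14.1],"twist":[0,0,0.6]}]' | egrep "tcp|contact|gap"
python3 -m creep '[{"claw":0.3,"xyz":[0,0,0],"twist":[0,0,0]},{"claw":0.3,"xyz":[0,0,0],"twist":[0,0,0]},{"claw":0.3,"xyz":[0,0,0],"twist":[0,0,0]},{"claw":0.3,"xyz":[0,0,0],"twist":[0,0,0]},{"claw":0.3,"xyz":[0,0,0],"twist":[0,0,0]},{"claw":0.3,"xyz":[0,0,0],"twist":[0,0,0]}]' | egrep "tcp|contact|gap|grip"
```

```text
tcp_pos: [0.4032, 0.2008, -0.0351]
contact_force: [-1.0, 0.2, 0.4]
finger_gap: 0.059
tcp_pos: [0.4035, 0.2007, -0.0342]
contact_force: [1.0, -1.3, 1.7]
finger_gap: 0.0391
grip_force: 30.0
```

```bash
python3 -m creep '[{"claw":0.3,"xyz":[0,0,4],"twist":[0,0,0]},{"claw":0.3,"xyz":[0,0,8],"twist":[0,0,0]},{"claw":0.3,"xyz":[0,0,12],"twist":[0,0,0]},{"claw":0.3,"xyz":[0,0,16],"twist":[0,0,0]},{"claw":0.3,"xyz":[20.7,-18.5,16],"twist":[0,0,57.4]},{"claw":0.3,"xyz":[20.7,-18.5,16],"twist":[0,0,57.4]},{"claw":0.3,"xyz":[20.7,-18.5,16],"twist":[0,0,57.4]},{"claw":0.3,"xyz":[20.7,-18.5,16],"twist":[0,0,57.4]},{"claw":0.3,"xyz":[20.7,-18.5,16],"twist":[0,0,57.4]},{"claw":0.3,"xyz":[20.7,-18.5,16],"twist":[0,0,57.4]},{"claw":0.3,"xyz":[20.7,-18.5,16],"twist":[0,0,57.4]},{"claw":0.3,"xyz":[20.7,-18.5,16],"twist":[0,0,57.4]},{"claw":0.3,"xyz":[20.7,-18.5,16],"twist":[0,0,57.4]},{"claw":0.3,"xyz":[20.7,-18.5,14.5],"twist":[0,0,57.4]},{"claw":0.3,"xyz":[20.7,-18.5,14.5],"twist":[0,0,57.4]},{"claw":0.3,"xyz":[20.7,-18.5,14.5],"twist":[0,0,57.4]}]' | egrep "contact|grip"; python3 held.py
```

```text
contact_force: [0.1, -0.3, -0.2]
grip_force: 30.0
t 29.8167 tcp [0.6096 0.0168 0.1109] yaw 88.84 gap 0.0393 px [260.  226.   12.2] hole in tool mm [ 12.6   0.3 -43. ]
target tcp [0.6099 0.0164] d cm [ 0.04 -0.03] twist -0.0
```

```bash
python3 -m creep '[{"claw":0.3,"xyz":[0.1,-0.05,-4],"twist":[0,0,0]},{"claw":0.3,"xyz":[0.1,-0.05,-7],"twist":[0,0,0]},{"claw":0.3,"xyz":[0.1,-0.05,-7.8],"twist":[0,0,0]},{"claw":0.3,"xyz":[0.1,-0.05,-8.1],"twist":[0,0,0]},{"claw":0.3,"xyz":[0.1,-0.05,-8.1],"twist":[0,0,0]},{"claw":0.3,"xyz":[0.1,-0.05,-8.1],"twist":[0,0,0]}]' | egrep "tcp|contact"
python3 -m creep '[{"claw":0.3,"xyz":[0,0,-0.15],"twist":[0,0,0]},{"claw":0.3,"xyz":[0,0,-0.15],"twist":[0,0,0]}]' | egrep "tcp|contact"
```

```text
tcp_pos: [0.6123, 0.0159, 0.0317]
contact_force: [0.3, -0.6, 0.0]
tcp_pos: [0.612, 0.0155, 0.0294]
contact_force: [-0.4, 0.1, -1.3]
```

```bash
python3 -m creep '[{"claw":0.3,"xyz":[-0.05,0,-0.1],"twist":[0,0,0]},{"claw":0.3,"xyz":[-0.05,0,-0.1],"twist":[0,0,0]},{"claw":0.3,"xyz":[-0.05,0,-0.1],"twist":[0,0,0]}]' | egrep "tcp|contact"
python3 -m creep '[{"claw":0.3,"xyz":[0,0,-0.1],"twist":[0,0,0]},{"claw":0.3,"xyz":[0,0,-0.1],"twist":[0,0,0]}]' | egrep "tcp|contact"
```

```text
tcp_pos: [0.6112, 0.0154, 0.0279]
contact_force: [-0.6, 0.5, 5.5]
tcp_pos: [0.6113, 0.0154, 0.0278]
contact_force: [-4.7, -1.6, 14.3]
```

Seated. Release, lift, check.

```bash
python3 -m creep '[{"claw":0.3,"xyz":[0,0,0.15],"twist":[0,0,0]},{"claw":0.65,"xyz":[0,0,0.15],"twist":[0,0,0]},{"claw":0.65,"xyz":[0,0,0.15],"twist":[0,0,0]},{"claw":0.65,"xyz":[0,0,0.15],"twist":[0,0,0]},{"claw":0.65,"xyz":[0,0,0.15],"twist":[0,0,0]},{"claw":1,"xyz":[0,0,4],"twist":[0,0,0]},{"claw":1,"xyz":[0,0,8],"twist":[0,0,0]},{"claw":1,"xyz":[0,0,12],"twist":[0,0,0]},{"claw":1,"xyz":[0,0,13],"twist":[0,0,0]},{"claw":1,"xyz":[0,0,13],"twist":[0,0,0]},{"claw":1,"xyz":[0,0,13],"twist":[0,0,0]}]' | egrep "contact"
python3 st.py .070
```

```text
contact_force: [-0.6, -1.0, -0.1]
31.8667 [0.6102 0.0152 0.1551]
hole [ 0.6097 -0.0404  0.07  ] 6.1
hole [0.6117 0.0282 0.07  ] 7.9
ctr [0.6113 0.0153] ang 88.9 hole [0.6116 0.0283] [40.4 64.1]
--bench z
```

```bash
python3 -m creep '[{"claw":1,"xyz":[-22.9,31.9,0],"twist":[0,0,-25.3]},{"claw":1,"xyz":[-22.9,31.9,0],"twist":[0,0,-25.3]},{"claw":1,"xyz":[-22.9,31.9,0],"twist":[0,0,-25.3]},{"claw":1,"xyz":[-22.9,31.9,0],"twist":[0,0,-25.3]},{"claw":1,"xyz":[-22.9,31.9,0],"twist":[0,0,-25.3]},{"claw":1,"xyz":[-22.9,31.9,0],"twist":[0,0,-25.3]},{"claw":1,"xyz":[-22.9,31.9,-5],"twist":[0,0,-25.3]},{"claw":1,"xyz":[-22.9,31.9,-5],"twist":[0,0,-25.3]},{"claw":1,"xyz":[-22.9,31.9,-5],"twist":[0,0,-25.3]},{"claw":1,"xyz":[-22.9,31.9,-5],"twist":[0,0,-25.3]},{"claw":1,"xyz":[-22.9,31.9,-5],"twist":[0,0,-25.3]},{"claw":1,"xyz":[-22.9,31.9,-5],"twist":[0,0,-25.3]},{"claw":1,"xyz":[-22.9,31.9,-5],"twist":[0,0,-25.3]},{"claw":1,"xyz":[-22.9,31.9,-5],"twist":[0,0,-25.3]}]' | egrep "contact"; python3 m.py
```

```text
contact_force: [0.5, 0.8, -1.0]
tcp [0.3826 0.3333 0.1059] yaw 63.5 gap 0.087 t 33.0833 F [ 0.4 -1.   0.1]
ctr [0.3818 0.3342] ang 62.5 [40.3 63.8] d cm [-0.07  0.09] dyaw -1.0
ctr [0.5288 0.3427] ang 13.3 [40.1 63.9] d cm [14.62  0.95] dyaw -50.1
```

```bash
python3 -m creep '[{"claw":0.65,"xyz":[-0.05,0.08,-4],"twist":[0,0,-0.6]},{"claw":0.65,"xyz":[-0.05,0.08,-8],"twist":[0,0,-0.6]},{"claw":0.65,"xyz":[-0.05,0.08,-12],"twist":[0,0,-0.6]},{"claw":0.65,"xyz":[-0.05,0.08,-14],"twist":[0,0,-0.6]},{"claw":0.65,"xyz":[-0.05,0.08,-14.1],"twist":[0,0,-0.6]},{"claw":0.65,"xyz":[-0.05,0.08,-14.1],"twist":[0,0,-0.6]},{"claw":0.3,"xyz":[-0.05,0.08,-14.1],"twist":[0,0,-0.6]},{"claw":0.3,"xyz":[-0.05,0.08,-14.1],"twist":[0,0,-0.6]},{"claw":0.3,"xyz":[-0.05,0.08,-14.1],"twist":[0,0,-0.6]},{"claw":0.3,"xyz":[-0.05,0.08,-14.1],"twist":[0,0,-0.6]},{"claw":0.3,"xyz":[-0.05,0.08,-14.1],"twist":[0,0,-0.6]},{"claw":0.3,"xyz":[-0.05,0.08,-14.1],"twist":[0,0,-0.6]}]' | egrep "tcp|contact|gap|grip"
```

```text
tcp_pos: [0.3814, 0.335, -0.0348]
contact_force: [1.0, -0.8, 1.8]
finger_gap: 0.0395
grip_force: 30.0
```

```bash
python3 -m creep '[{"claw":0.3,"xyz":[0,0,4],"twist":[0,0,0]},{"claw":0.3,"xyz":[0,0,8],"twist":[0,0,0]},{"claw":0.3,"xyz":[0,0,12],"twist":[0,0,0]},{"claw":0.3,"xyz":[0,0,16],"twist":[0,0,0]},{"claw":0.3,"xyz":[22.9,-31.9,16],"twist":[0,0,25.9]},{"claw":0.3,"xyz":[22.9,-31.9,16],"twist":[0,0,25.9]},{"claw":0.3,"xyz":[22.9,-31.9,16],"twist":[0,0,25.9]},{"claw":0.3,"xyz":[22.9,-31.9,16],"twist":[0,0,25.9]},{"claw":0.3,"xyz":[22.9,-31.9,16],"twist":[0,0,25.9]},{"claw":0.3,"xyz":[22.9,-31.9,16],"twist":[0,0,25.9]},{"claw":0.3,"xyz":[22.9,-31.9,16],"twist":[0,0,25.9]},{"claw":0.3,"xyz":[22.9,-31.9,16],"twist":[0,0,25.9]},{"claw":0.3,"xyz":[22.9,-31.9,16],"twist":[0,0,25.9]},{"claw":0.3,"xyz":[22.9,-31.9,16],"twist":[0,0,25.9]},{"claw":0.3,"xyz":[22.9,-31.9,15],"twist":[0,0,25.9]},{"claw":0.3,"xyz":[22.9,-31.9,15],"twist":[0,0,25.9]},{"claw":0.3,"xyz":[22.9,-31.9,15],"twist":[0,0,25.9]},{"claw":0.3,"xyz":[22.9,-31.9,15],"twist":[0,0,25.9]}]' | egrep "contact|grip"; python3 held.py
```

```text
contact_force: [-0.2, 0.3, -1.1]
grip_force: 30.0
t 35.6333 tcp [0.6098 0.0178 0.1157] yaw 89.02 gap 0.0397 px [259.5 226.5  12.6] hole in tool mm [ 12.1   0.4 -43. ]
target tcp [0.6098 0.0169] d cm [ 0.01 -0.09] twist -0.2
```

```bash
python3 -m creep '[{"claw":0.3,"xyz":[0.06,-0.1,-4],"twist":[0,0,0]},{"claw":0.3,"xyz":[0.06,-0.1,-7],"twist":[0,0,0]},{"claw":0.3,"xyz":[0.06,-0.1,-7.8],"twist":[0,0,0]},{"claw":0.3,"xyz":[0.06,-0.1,-7.9],"twist":[0,0,0]},{"claw":0.3,"xyz":[0.06,-0.1,-7.9],"twist":[0,0,0]},{"claw":0.3,"xyz":[0.06,-0.1,-7.9],"twist":[0,0,0]},{"claw":0.3,"xyz":[0.06,-0.1,-7.9],"twist":[0,0,0]}]' | egrep "tcp|contact"
python3 -m creep '[{"claw":0.3,"xyz":[0,0,-0.1],"twist":[0,0,0]},{"claw":0.3,"xyz":[0,0,-0.1],"twist":[0,0,0]},{"claw":0.3,"xyz":[0,0,-0.1],"twist":[0,0,0]}]' | egrep "tcp|contact"
```

```text
tcp_pos: [0.6111, 0.0157, 0.0372]
contact_force: [-0.2, -0.2, -0.4]
tcp_pos: [0.6107, 0.0152, 0.0353]
contact_force: [-0.1, 0.1, -0.9]
```

```bash
python3 -m creep '[{"claw":0.3,"xyz":[0,0.1,0],"twist":[0,0,0]},{"claw":0.3,"xyz":[0,0.1,-0.1],"twist":[0,0,0]},{"claw":0.3,"xyz":[0,0.1,-0.1],"twist":[0,0,0]},{"claw":0.3,"xyz":[0,0.1,-0.1],"twist":[0,0,0]}]' | egrep "tcp|contact"
python3 -m creep '[{"claw":0.3,"xyz":[0,0,0],"twist":[0,0,0]},{"claw":0.65,"xyz":[0,0,0],"twist":[0,0,0]},{"claw":0.65,"xyz":[0,0,0],"twist":[0,0,0]},{"claw":0.65,"xyz":[0,0,0],"twist":[0,0,0]},{"claw":0.65,"xyz":[0,0,0],"twist":[0,0,0]},{"claw":1,"xyz":[0,0,4],"twist":[0,0,0]},{"claw":1,"xyz":[0,0,8],"twist":[0,0,0]},{"claw":1,"xyz":[0,0,12],"twist":[0,0,0]},{"claw":1,"xyz":[0,0,12.5],"twist":[0,0,0]},{"claw":1,"xyz":[0,0,12.5],"twist":[0,0,0]},{"claw":1,"xyz":[0,0,12.5],"twist":[0,0,0]}]' | egrep "contact"
python3 st.py .078
```

```text
tcp_pos: [0.6109, 0.0164, 0.0347]
contact_force: [-1.4, 0.1, 4.1]
contact_force: [-0.3, -0.5, -1.1]
37.7667 [0.6102 0.016  0.158 ]
hole [0.6119 0.0288 0.078 ] 7.8
ctr [0.6115 0.0154] ang 89.3 hole [0.6116 0.0284] [40.4 63.4]
--bench z
```

Three are stacked in line. Next, the plate at (0.5288, 0.3427), 13.2°.

```bash
python3 -m creep '[{"claw":1,"xyz":[-8.1,32.7,0],"twist":[0,0,-76]},{"claw":1,"xyz":[-8.1,32.7,0],"twist":[0,0,-76]},{"claw":1,"xyz":[-8.1,32.7,0],"twist":[0,0,-76]},{"claw":1,"xyz":[-8.1,32.7,0],"twist":[0,0,-76]},{"claw":1,"xyz":[-8.1,32.7,0],"twist":[0,0,-76]},{"claw":1,"xyz":[-8.1,32.7,0],"twist":[0,0,-76]},{"claw":1,"xyz":[-8.1,32.7,0],"twist":[0,0,-76]},{"claw":1,"xyz":[-8.1,32.7,-5],"twist":[0,0,-76]},{"claw":1,"xyz":[-8.1,32.7,-5],"twist":[0,0,-76]},{"claw":1,"xyz":[-8.1,32.7,-5],"twist":[0,0,-76]},{"claw":1,"xyz":[-8.1,32.7,-5],"twist":[0,0,-76]},{"claw":1,"xyz":[-8.1,32.7,-5],"twist":[0,0,-76]},{"claw":1,"xyz":[-8.1,32.7,-5],"twist":[0,0,-76]},{"claw":1,"xyz":[-8.1,32.7,-5],"twist":[0,0,-76]},{"claw":1,"xyz":[-8.1,32.7,-5],"twist":[0,0,-76]}]' | egrep "contact"; python3 m.py
```

```text
contact_force: [-1.3, -0.2, -0.1]
tcp [0.5299 0.3428 0.109 ] yaw 13.0 gap 0.0866 t 39.0667 F [0.6 0.4 0.6]
ctr [0.5291 0.3428] ang 13.3 [40.3 63.9] d cm [-0.09  0.  ] dyaw 0.4
```

```bash
python3 -m creep '[{"claw":0.65,"xyz":[-0.07,0,-4],"twist":[0,0,0.3]},{"claw":0.65,"xyz":[-0.07,0,-8],"twist":[0,0,0.3]},{"claw":0.65,"xyz":[-0.07,0,-12],"twist":[0,0,0.3]},{"claw":0.65,"xyz":[-0.07,0,-14],"twist":[0,0,0.3]},{"claw":0.65,"xyz":[-0.07,0,-14.4],"twist":[0,0,0.3]},{"claw":0.65,"xyz":[-0.07,0,-14.4],"twist":[0,0,0.3]},{"claw":0.3,"xyz":[-0.07,0,-14.4],"twist":[0,0,0.3]},{"claw":0.3,"xyz":[-0.07,0,-14.4],"twist":[0,0,0.3]},{"claw":0.3,"xyz":[-0.07,0,-14.4],"twist":[0,0,0.3]},{"claw":0.3,"xyz":[-0.07,0,-14.4],"twist":[0,0,0.3]},{"claw":0.3,"xyz":[-0.07,0,-14.4],"twist":[0,0,0.3]},{"claw":0.3,"xyz":[-0.07,0,-14.4],"twist":[0,0,0.3]}]' | egrep "tcp|contact|gap|grip"
```

```text
tcp_pos: [0.5293, 0.3432, -0.0344]
contact_force: [0.2, -1.4, 4.3]
finger_gap: 0.0392
grip_force: 30.0
```

```bash
python3 -m creep '[{"claw":0.3,"xyz":[0,0,4],"twist":[0,0,0]},{"claw":0.3,"xyz":[0,0,8],"twist":[0,0,0]},{"claw":0.3,"xyz":[0,0,12],"twist":[0,0,0]},{"claw":0.3,"xyz":[0,0,16],"twist":[0,0,0]},{"claw":0.3,"xyz":[8.1,-32.7,16],"twist":[0,0,75.5]},{"claw":0.3,"xyz":[8.1,-32.7,16],"twist":[0,0,75.5]},{"claw":0.3,"xyz":[8.1,-32.7,16],"twist":[0,0,75.5]},{"claw":0.3,"xyz":[8.1,-32.7,16],"twist":[0,0,75.5]},{"claw":0.3,"xyz":[8.1,-32.7,16],"twist":[0,0,75.5]},{"claw":0.3,"xyz":[8.1,-32.7,16],"twist":[0,0,75.5]},{"claw":0.3,"xyz":[8.1,-32.7,16],"twist":[0,0,75.5]},{"claw":0.3,"xyz":[8.1,-32.7,16],"twist":[0,0,75.5]},{"claw":0.3,"xyz":[8.1,-32.7,16],"twist":[0,0,75.5]},{"claw":0.3,"xyz":[8.1,-32.7,16],"twist":[0,0,75.5]},{"claw":0.3,"xyz":[8.1,-32.7,16],"twist":[0,0,75.5]},{"claw":0.3,"xyz":[8.1,-32.7,16],"twist":[0,0,75.5]},{"claw":0.3,"xyz":[8.1,-32.7,15.5],"twist":[0,0,75.5]},{"claw":0.3,"xyz":[8.1,-32.7,15.5],"twist":[0,0,75.5]}]' | egrep "contact|grip"; python3 held.py
```

```text
contact_force: [0.0, 0.5, -0.7]
grip_force: 30.0
t 41.6167 tcp [0.6095 0.0165 0.1194] yaw 88.55 gap 0.0391 px [260.  227.5  12.3] hole in tool mm [ 11.4   0.8 -43. ]
target tcp [0.6095 0.0176] d cm [-0.    0.11] twist 0.3
```

```bash
python3 -m creep '[{"claw":0.3,"xyz":[0.08,0.06,-4],"twist":[0,0,0.3]},{"claw":0.3,"xyz":[0.08,0.06,-6.5],"twist":[0,0,0.3]},{"claw":0.3,"xyz":[0.08,0.06,-7.3],"twist":[0,0,0.3]},{"claw":0.3,"xyz":[0.08,0.06,-7.4],"twist":[0,0,0.3]},{"claw":0.3,"xyz":[0.08,0.06,-7.4],"twist":[0,0,0.3]},{"claw":0.3,"xyz":[0.08,0.06,-7.4],"twist":[0,0,0.3]},{"claw":0.3,"xyz":[0.08,0.06,-7.4],"twist":[0,0,0.3]},{"claw":0.3,"xyz":[0.08,0.06,-7.4],"twist":[0,0,0.3]}]' | egrep "tcp|contact"
python3 -m creep '[{"claw":0.3,"xyz":[0,0,-0.1],"twist":[0,0,0]},{"claw":0.3,"xyz":[0,0,-0.1],"twist":[0,0,0]},{"claw":0.3,"xyz":[0,0,-0.1],"twist":[0,0,0]}]' | egrep "tcp|contact"
```

```text
tcp_pos: [0.6114, 0.0169, 0.047]
contact_force: [0.4, -0.4, -0.3]
tcp_pos: [0.6108, 0.0168, 0.0452]
contact_force: [-0.1, -0.1, -0.6]
```

```bash
python3 -m creep '[{"claw":0.3,"xyz":[0,0,-0.1],"twist":[0,0,0]},{"claw":0.3,"xyz":[0,0,-0.15],"twist":[0,0,0]},{"claw":0.3,"xyz":[0,0,-0.15],"twist":[0,0,0]},{"claw":0.3,"xyz":[0,0,-0.15],"twist":[0,0,0]}]' | egrep "tcp|contact"
python3 -m creep '[{"claw":0.3,"xyz":[0,0,0],"twist":[0,0,0]},{"claw":0.65,"xyz":[0,0,0],"twist":[0,0,0]},{"claw":0.65,"xyz":[0,0,0],"twist":[0,0,0]},{"claw":0.65,"xyz":[0,0,0],"twist":[0,0,0]},{"claw":0.65,"xyz":[0,0,0],"twist":[0,0,0]},{"claw":1,"xyz":[0,0,4],"twist":[0,0,0]},{"claw":1,"xyz":[0,0,8],"twist":[0,0,0]},{"claw":1,"xyz":[0,0,11],"twist":[0,0,0]},{"claw":1,"xyz":[0,0,11.5],"twist":[0,0,0]},{"claw":1,"xyz":[0,0,11.5],"twist":[0,0,0]},{"claw":1,"xyz":[0,0,11.5],"twist":[0,0,0]}]' | egrep "contact"
python3 st.py .086
```

```text
tcp_pos: [0.6108, 0.0168, 0.0436]
contact_force: [0.6, -1.2, -0.4]
contact_force: [0.5, -0.6, -1.0]
43.8333 [0.6101 0.0165 0.1571]
hole [ 0.6101 -0.0326  0.086 ] 5.6
hole [0.6118 0.0291 0.086 ] 8.1
ctr [0.6114 0.0158] ang 89.0 hole [0.6116 0.0288] [41.  64.4]
--bench z
```

```bash
python3 -m creep '[{"claw":1,"xyz":[-17.2,-14.7,0],"twist":[0,0,-125.5]},{"claw":1,"xyz":[-17.2,-14.7,0],"twist":[0,0,-125.5]},{"claw":1,"xyz":[-17.2,-14.7,0],"twist":[0,0,-125.5]},{"claw":1,"xyz":[-17.2,-14.7,0],"twist":[0,0,-125.5]},{"claw":1,"xyz":[-17.2,-14.7,0],"twist":[0,0,-125.5]},{"claw":1,"xyz":[-17.2,-14.7,0],"twist":[0,0,-125.5]},{"claw":1,"xyz":[-17.2,-14.7,0],"twist":[0,0,-125.5]},{"claw":1,"xyz":[-17.2,-14.7,0],"twist":[0,0,-125.5]},{"claw":1,"xyz":[-17.2,-14.7,0],"twist":[0,0,-125.5]},{"claw":1,"xyz":[-17.2,-14.7,0],"twist":[0,0,-125.5]},{"claw":1,"xyz":[-17.2,-14.7,0],"twist":[0,0,-125.5]},{"claw":1,"xyz":[-17.2,-14.7,0],"twist":[0,0,-125.5]},{"claw":1,"xyz":[-17.2,-14.7,0],"twist":[0,0,-125.5]},{"claw":1,"xyz":[-17.2,-14.7,0],"twist":[0,0,-125.5]},{"claw":1,"xyz":[-17.2,-14.7,-4],"twist":[0,0,-125.5]},{"claw":1,"xyz":[-17.2,-14.7,-4],"twist":[0,0,-125.5]},{"claw":1,"xyz":[-17.2,-14.7,-4],"twist":[0,0,-125.5]},{"claw":1,"xyz":[-17.2,-14.7,-4],"twist":[0,0,-125.5]},{"claw":1,"xyz":[-17.2,-14.7,-4],"twist":[0,0,-125.5]},{"claw":1,"xyz":[-17.2,-14.7,-4],"twist":[0,0,-125.5]}]' | egrep "contact"; python3 m.py
```

```text
contact_force: [0.2, 0.3, -0.6]
tcp [ 0.4382 -0.1301  0.1178] yaw -36.4 gap 0.0873 t 45.55 F [-0.2 -0.3  0.1]
ctr [ 0.4778 -0.1065] ang -37.2 [39.7 63.3] d cm [3.96 2.35] dyaw -0.8
```

A plate was knocked aside: it is now at (0.478, -0.107). At its own angle the wide gripper body would foul the housing. At tool yaw -18 the body clears both stand and housing by about 7 mm, and the squeeze will align the plate. Go over it and re-measure.

```bash
python3 -m creep '[{"claw":0.9,"xyz":[3.9,2.4,1],"twist":[0,0,18.4]},{"claw":0.9,"xyz":[3.9,2.4,1],"twist":[0,0,18.4]},{"claw":0.9,"xyz":[3.9,2.4,1],"twist":[0,0,18.4]},{"claw":0.9,"xyz":[3.9,2.4,0],"twist":[0,0,18.4]},{"claw":0.9,"xyz":[3.9,2.4,0],"twist":[0,0,18.4]},{"claw":0.9,"xyz":[3.9,2.4,0],"twist":[0,0,18.4]},{"claw":0.9,"xyz":[3.9,2.4,0],"twist":[0,0,18.4]}]' | egrep "contact"; python3 m.py; python3 - <<'E'
from h import *
c=np.load("wr.npy",allow_pickle=True).item(); cv2.imwrite("pics/w8.png",cv2.resize(c["frame"][:,:,::-1],(800,600)))
E
```

```text
contact_force: [-0.0, -0.2, 0.3]
tcp [ 0.4775 -0.1065  0.1185] yaw -18.2 gap 0.0783 t 46.1833 F [-0.2  0.2 -0.1]
ctr [ 0.4776 -0.1067] ang -36.5 [40.4 64.3] d cm [ 0.01 -0.02] dyaw -18.3
```

View pics/w8.png

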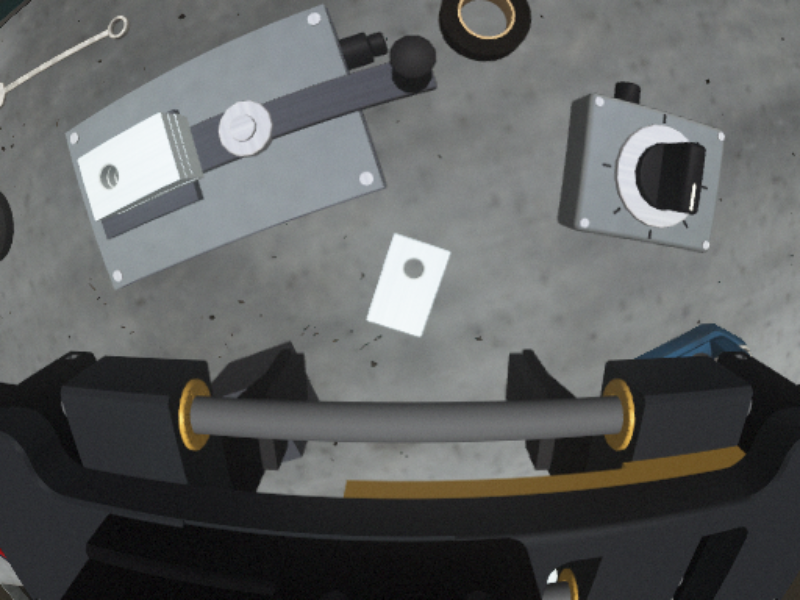

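The view shows the four-plate stack in order at (135,165), the last plate at (410,285), and the way down clear of the housing. Descend in two stages, watching the force.

```bash
python3 -m creep '[{"claw":0.85,"xyz":[0,0,-4],"twist":[0,0,0]},{"claw":0.85,"xyz":[0,0,-8],"twist":[0,0,0]},{"claw":0.85,"xyz":[0,0,-11],"twist":[0,0,0]},{"claw":0.85,"xyz":[0,0,-11.5],"twist":[0,0,0]},{"claw":0.85,"xyz":[0,0,-11.5],"twist":[0,0,0]}]' | egrep "tcp|contact"
python3 -m creep '[{"claw":0.8,"xyz":[0,0,-1],"twist":[0,0,0]},{"claw":0.8,"xyz":[0,0,-2],"twist":[0,0,0]},{"claw":0.8,"xyz":[0,0,-3],"twist":[0,0,0]},{"claw":0.8,"xyz":[0,0,-3.7],"twist":[0,0,0]},{"claw":0.8,"xyz":[0,0,-3.7],"twist":[0,0,0]},{"claw":0.8,"xyz":[0,0,-3.7],"twist":[0,0,0]}]' | egrep "tcp|contact|gap"
```

```text
tcp_pos: [0.4765, -0.1058, 0.0026]
contact_force: [1.2, 0.2, 0.8]
tcp_pos: [0.4777, -0.106, -0.0336]
contact_force: [0.1, 0.1, 0.4]
finger_gap: 0.0698
```

```bash
python3 -m creep '[{"claw":0.3,"xyz":[0,0,0],"twist":[0,0,0]},{"claw":0.3,"xyz":[0,0,0],"twist":[0,0,0]},{"claw":0.3,"xyz":[0,0,0],"twist":[0,0,0]},{"claw":0.3,"xyz":[0,0,0],"twist":[0,0,0]},{"claw":0.3,"xyz":[0,0,0],"twist":[0,0,0]},{"claw":0.3,"xyz":[0,0,0],"twist":[0,0,0]},{"claw":0.3,"xyz":[0,0,0],"twist":[0,0,0]},{"claw":0.3,"xyz":[0,0,0],"twist":[0,0,0]},{"claw":0.3,"xyz":[0,0,0],"twist":[0,0,0]},{"claw":0.3,"xyz":[0,0,0],"twist":[0,0,0]},{"claw":0.3,"xyz":[0,0,0],"twist":[0,0,0]}]' | egrep "tcp|contact|gap|grip"
```

```text
tcp_pos: [0.478, -0.1063, -0.0333]
contact_force: [-1.4, -1.4, 5.2]
finger_gap: 0.0439
grip_force: 25.6
```

```bash
python3 -m creep '[{"claw":0.2,"xyz":[0,0,0],"twist":[0,0,0]},{"claw":0.2,"xyz":[0,0,0],"twist":[0,0,0]},{"claw":0.2,"xyz":[0,0,0],"twist":[0,0,0]},{"claw":0.2,"xyz":[0,0,0],"twist":[0,0,0]}]' 45 | egrep "tcp|contact|gap|grip"
```

```text
tcp_pos: [0.478, -0.1063, -0.0332]
contact_force: [-0.3, -0.1, 4.9]
finger_gap: 0.0429
grip_force: 38.7
```

The plate is still about 9° skew in the pads. I'll lift it, set it down in the clear at its old place, and regrip square.

```bash
python3 -m creep '[{"claw":0.2,"xyz":[0,0,1],"twist":[0,0,0]},{"claw":0.2,"xyz":[0,0,3],"twist":[0,0,0]},{"claw":0.2,"xyz":[0,0,4],"twist":[0,0,0]},{"claw":0.2,"xyz":[-2,-1.5,4],"twist":[0,0,0]},{"claw":0.2,"xyz":[-4,-3,4],"twist":[0,0,0]},{"claw":0.2,"xyz":[-4,-3,2],"twist":[0,0,0]},{"claw":0.2,"xyz":[-4,-3,0.6],"twist":[0,0,0]},{"claw":0.2,"xyz":[-4,-3,0.2],"twist":[0,0,0]},{"claw":0.2,"xyz":[-4,-3,0.1],"twist":[0,0,0]},{"claw":0.2,"xyz":[-4,-3,0.1],"twist":[0,0,0]}]' | egrep "tcp|contact|gap|grip"
python3 -m creep '[{"claw":0.8,"xyz":[0,0,0],"twist":[0,0,0]},{"claw":0.8,"xyz":[0,0,0],"twist":[0,0,0]},{"claw":0.8,"xyz":[0,0,0],"twist":[0,0,0]},{"claw":0.8,"xyz":[0,0,0],"twist":[0,0,0]},{"claw":0.8,"xyz":[0,0,4],"twist":[0,0,0]},{"claw":0.8,"xyz":[0,0,8],"twist":[0,0,0]},{"claw":0.8,"xyz":[0,0,12],"twist":[0,0,0]},{"claw":0.8,"xyz":[0,0,15],"twist":[0,0,0]},{"claw":0.8,"xyz":[0,0,15],"twist":[0,0,0]},{"claw":0.8,"xyz":[0,0,15],"twist":[0,0,0]}]' | egrep "contact|gap"; python3 m.py
```

```text
tcp_pos: [0.4381, -0.1358, -0.0321]
contact_force: [0.4, 0.3, -0.7]
finger_gap: 0.0428
grip_force: 38.9
contact_force: [-0.8, 0.9, -0.1]
finger_gap: 0.0691
tcp [ 0.438  -0.1364  0.1179] yaw -18.1 gap 0.0696 t 50.0667 F [ 0.8  0.  -0.9]
ctr [ 0.4384 -0.1349] ang -35.1 [40.7 64.4] d cm [0.04 0.15] dyaw -17.0
```

```bash
python3 -m creep '[{"claw":0.75,"xyz":[0.04,0.15,-1],"twist":[0,0,-7]},{"claw":0.75,"xyz":[0.04,0.15,-2],"twist":[0,0,-14]},{"claw":0.75,"xyz":[0.04,0.15,-6],"twist":[0,0,-17]},{"claw":0.75,"xyz":[0.04,0.15,-10],"twist":[0,0,-17]},{"claw":0.65,"xyz":[0.04,0.15,-13],"twist":[0,0,-17]},{"claw":0.65,"xyz":[0.04,0.15,-15],"twist":[0,0,-17]},{"claw":0.65,"xyz":[0.04,0.15,-15.2],"twist":[0,0,-17]},{"claw":0.65,"xyz":[0.04,0.15,-15.2],"twist":[0,0,-17]},{"claw":0.3,"xyz":[0.04,0.15,-15.2],"twist":[0,0,-17]},{"claw":0.3,"xyz":[0.04,0.15,-15.2],"twist":[0,0,-17]},{"claw":0.3,"xyz":[0.04,0.15,-15.2],"twist":[0,0,-17]},{"claw":0.3,"xyz":[0.04,0.15,-15.2],"twist":[0,0,-17]},{"claw":0.3,"xyz":[0.04,0.15,-15.2],"twist":[0,0,-17]},{"claw":0.3,"xyz":[0.04,0.15,-15.2],"twist":[0,0,-17]},{"claw":0.3,"xyz":[0.04,0.15,-15.2],"twist":[0,0,-17]}]' 30 | egrep "tcp|contact|gap|grip"
```

```text
tcp_pos: [0.4382, -0.1348, -0.0344]
contact_force: [0.1, -0.5, -0.2]
finger_gap: 0.0394
grip_force: 30.0
```

```bash
python3 -m creep '[{"claw":0.3,"xyz":[0,0,4],"twist":[0,0,0]},{"claw":0.3,"xyz":[0,0,8],"twist":[0,0,7]},{"claw":0.3,"xyz":[0,0,12],"twist":[0,0,14]},{"claw":0.3,"xyz":[0,0,16],"twist":[0,0,21]},{"claw":0.3,"xyz":[1.5,1.5,16],"twist":[0,0,28]},{"claw":0.3,"xyz":[3,3,16],"twist":[0,0,35]},{"claw":0.3,"xyz":[5,4.5,16],"twist":[0,0,42]},{"claw":0.3,"xyz":[6.5,6,16],"twist":[0,0,49]},{"claw":0.3,"xyz":[8,7.5,16],"twist":[0,0,56]},{"claw":0.3,"xyz":[10,9,16],"twist":[0,0,63]},{"claw":0.3,"xyz":[12,10.5,16],"twist":[0,0,70]},{"claw":0.3,"xyz":[14,12,16],"twist":[0,0,77]},{"claw":0.3,"xyz":[16,14,16],"twist":[0,0,84]},{"claw":0.3,"xyz":[17.2,15.1,16],"twist":[0,0,91]},{"claw":0.3,"xyz":[17.2,15.1,16],"twist":[0,0,98]},{"claw":0.3,"xyz":[17.2,15.1,16],"twist":[0,0,105]},{"claw":0.3,"xyz":[17.2,15.1,16],"twist":[0,0,112]},{"claw":0.3,"xyz":[17.2,15.1,16],"twist":[0,0,119]},{"claw":0.3,"xyz":[17.2,15.1,16],"twist":[0,0,124]},{"claw":0.3,"xyz":[17.2,15.1,16],"twist":[0,0,124]}]' | egrep "tcp|contact|gap|grip"; python3 held.py
```

```text
tcp_pos: [0.6101, 0.0161, 0.1253]
contact_force: [0.2, 0.8, -0.7]
finger_gap: 0.0391
grip_force: 30.0
t 53.0333 tcp [0.6101 0.0162 0.1253] yaw 88.79 gap 0.0396 px [260.  225.   12.2] hole in tool mm [ 12.9   0.7 -43. ]
target tcp [0.6095 0.0162] d cm [-0.06 -0.  ] twist 0.0
```

```bash
python3 -m creep '[{"claw":0.3,"xyz":[0.06,-0.03,-4],"twist":[0,0,0]},{"claw":0.3,"xyz":[0.06,-0.03,-6.5],"twist":[0,0,0]},{"claw":0.3,"xyz":[0.06,-0.03,-7.1],"twist":[0,0,0]},{"claw":0.3,"xyz":[0.06,-0.03,-7.1],"twist":[0,0,0]},{"claw":0.3,"xyz":[0.06,-0.03,-7.1],"twist":[0,0,0]},{"claw":0.3,"xyz":[0.06,-0.03,-7.1],"twist":[0,0,0]},{"claw":0.3,"xyz":[0.06,-0.03,-7.1],"twist":[0,0,0]},{"claw":0.3,"xyz":[0.06,-0.03,-7.1],"twist":[0,0,0]}]' | egrep "tcp|contact"
python3 -m creep '[{"claw":0.3,"xyz":[0,0,-0.1],"twist":[0,0,0]},{"claw":0.3,"xyz":[0,0,-0.2],"twist":[0,0,0]},{"claw":0.3,"xyz":[0,0,-0.2],"twist":[0,0,0]},{"claw":0.3,"xyz":[0,0,-0.2],"twist":[0,0,0]}]' | egrep "tcp|contact"
```

```text
tcp_pos: [0.6112, 0.016, 0.0552]
contact_force: [-0.2, -0.3, 0.7]
tcp_pos: [0.6108, 0.016, 0.0525]
contact_force: [0.5, 0.5, -0.1]
```

```bash
python3 -m creep '[{"claw":0.3,"xyz":[0,0,-0.1],"twist":[0,0,0]},{"claw":0.3,"xyz":[0,0,-0.1],"twist":[0,0,0]},{"claw":0.3,"xyz":[0,0,-0.1],"twist":[0,0,0]}]' | egrep "tcp|contact"
python3 -m creep '[{"claw":0.3,"xyz":[0,0,0],"twist":[0,0,0]},{"claw":0.65,"xyz":[0,0,0],"twist":[0,0,0]},{"claw":0.65,"xyz":[0,0,0],"twist":[0,0,0]},{"claw":0.65,"xyz":[0,0,0],"twist":[0,0,0]},{"claw":0.65,"xyz":[0,0,0],"twist":[0,0,0]},{"claw":1,"xyz":[0,0,4],"twist":[0,0,0]},{"claw":1,"xyz":[0,0,8],"twist":[0,0,0]},{"claw":1,"xyz":[0,0,11],"twist":[0,0,0]},{"claw":1,"xyz":[0,0,11],"twist":[0,0,0]},{"claw":1,"xyz":[0,0,11],"twist":[0,0,0]}]' | egrep "contact"
python3 st.py .094
```

```text
tcp_pos: [0.6108, 0.0161, 0.0516]
contact_force: [0.4, 0.6, -0.8]
contact_force: [-0.7, -0.7, -1.1]
55.1667 [0.6109 0.0159 0.1617]
hole [ 0.6081 -0.0289  0.094 ] 5.0
hole [0.6118 0.03   0.094 ] 8.2
ctr [0.6112 0.0162] ang 88.8 hole [0.6115 0.0292] [40.5 63.8]
--bench z
```

All five are stacked with holes within about 1 mm. Now hover over the pin at the same yaw and measure it.

```bash
python3 -m creep '[{"claw":1,"xyz":[-17.3,0,4],"twist":[0,0,0]},{"claw":1,"xyz":[-17.3,0,4],"twist":[0,0,0]},{"claw":1,"xyz":[-17.3,0,4],"twist":[0,0,0]},{"claw":1,"xyz":[-17.3,0,4],"twist":[0,0,0]},{"claw":1,"xyz":[-17.3,0,4],"twist":[0,0,0]},{"claw":1,"xyz":[-17.3,0,4],"twist":[0,0,0]},{"claw":1,"xyz":[-17.3,0,4],"twist":[0,0,0]},{"claw":1,"xyz":[-17.3,0,4],"twist":[0,0,0]}]' | egrep "tcp|contact"
python3 - <<'E'
from h import *
c=imaging.capture("wrist"); np.save("wr_pin.npy",c,allow_pickle=True); s=ctrl.state();print(s["tcp_pos"])
f=c["frame"].astype(int); m=((f.min(2)>165)).astype(np.uint8); u,v=proj(c,np.array([.4373,.016,.13]),True); print("expect head",u,v, "collar",proj(c,np.array([.4373,.016,.079]),True),"stand ctr",proj(c,np.array([.4373,.016,.074]),True))
n,l,st,ce=cv2.connectedComponentsWithStats(m)
for i in range(1,n):
    if st[i,4]>30 and abs(ce[i][0]-u)<60 and abs(ce[i][1]-v)<60: print(st[i],ce[i])
g=f.mean(2).astype(int); u,v=int(u),int(v)
for r in range(v-30,v+30,2): print(r,''.join("%4d"%x for x in g[r,u-30:u+32:2]))
E
```

```text
tcp_pos: [0.4375, 0.0149, 0.2011]
contact_force: [0.5, -0.4, 0.1]
[0.43791256 0.01539317 0.2011677 ]
expect head 258.84031588889144 191.5975735687205 collar [258.99806958 179.3805233 ] stand ctr [259.01107613 178.37716461]
[245 167  24  34 555] [256.52072072 184.68648649]
161  139 129  94  92  91  93  91  92  93  97  95  93  93  95  95  92  92  89  91  93  98  94  95  93  91  96  94 126 124 128 127
163  139 133  94  94  95  90  88  91  89  92  94  92  93  91  92  94  94  94  91  94  93  87  94  95  94  95  97 123 129 126 128
165  137 138  92  91  93  96  95  95  93  92  95  92  94  92  95  89  92  98  94  95  92  90  92  91  93  95  95 123 126 125 126
167  136 136  95  94  96  91  96  96  94  96  95  92  90 116 156 184 105  92  93  94  92  93  91  90  91  93  94 124 127 127 124
169  136 133 102  91  96  92  92  92  97  92  91 156 220 227 223 225 223 214 154  89  93  95  95  92  91  89  93 127 129 125 128
171  135 135 104  96  92  95  92  97  93  90 197 222 225 226 221 224 226 224 223 160  92  93  93  96  90  87  91 116 127 125 123
173  139 132 109  95  93  96  93  91  97 159 227 219 
[... 2342 characters left out ...]
133 129 127 126 124 122 122 120 121 118 122 125 130 128
211  144 146 144 142 149 149 143 138 141 134 134 130 133 133 136 134 134 132 130 132 130 127 123 119 122 116 115 121 124 129 129
213  141 142 141 144 146 146 142 137 136 137 131 132 132 132 135 133 130 127 127 125 132 127 121 114 121 121 122 121 128 131 128
215  133 146 142 147 146 143 145 142 142 136 136 131 128 132 129 128 130 124 124 126 126 128 114 113 123 123 125 127 133 130 130
217  132 141 144 145 144 142 143 139 137 130 131 131 132 132 128 124 132 128 126 128 129 130 122 115 125 123 125 129 131 137 135
219  128 142 143 142 144 142 142 140 139 131 129 125 131 130 124 129 127 125  95 130 131 131 122 122 123 123 126 130 128 133 134
```

Pin axis at (0.435, 0.0168): the collar and head readings agree to under 1 mm. Descend with tips to z 0.104, on the upper neck, and grip.

```bash
python3 -m creep '[{"claw":0.7,"xyz":[-0.28,0.16,-3],"twist":[0,0,0]},{"claw":0.7,"xyz":[-0.28,0.16,-7],"twist":[0,0,0]},{"claw":0.7,"xyz":[-0.28,0.16,-11],"twist":[0,0,0]},{"claw":0.6,"xyz":[-0.28,0.16,-13],"twist":[0,0,0]},{"claw":0.6,"xyz":[-0.28,0.16,-13.4],"twist":[0,0,0]},{"claw":0.6,"xyz":[-0.28,0.16,-13.4],"twist":[0,0,0]},{"claw":0.6,"xyz":[-0.28,0.16,-13.4],"twist":[0,0,0]},{"claw":0.6,"xyz":[-0.28,0.16,-13.4],"twist":[0,0,0]}]' | egrep "tcp|contact|gap"
python3 -m creep '[{"claw":0,"xyz":[0,0,0],"twist":[0,0,0]},{"claw":0,"xyz":[0,0,0],"twist":[0,0,0]},{"claw":0,"xyz":[0,0,0],"twist":[0,0,0]},{"claw":0,"xyz":[0,0,0],"twist":[0,0,0]},{"claw":0,"xyz":[0,0,0],"twist":[0,0,0]},{"claw":0,"xyz":[0,0,0],"twist":[0,0,0]},{"claw":0,"xyz":[0,0,0],"twist":[0,0,0]},{"claw":0,"xyz":[0,0,0],"twist":[0,0,0]},{"claw":0,"xyz":[0,0,0],"twist":[0,0,0]},{"claw":0,"xyz":[0,0,0],"twist":[0,0,0]},{"claw":0,"xyz":[0,0,0],"twist":[0,0,0]}]' 40 | egrep "tcp|contact|gap|grip"
```

```text
tcp_pos: [0.4364, 0.018, 0.069]
contact_force: [-0.1, 1.0, 0.6]
finger_gap: 0.0529
tcp_pos: [0.4351, 0.0177, 0.0676]
contact_force: [-1.9, 0.8, 3.3]
finger_gap: 0.0191
grip_force: 39.0
```

A gap of 19 mm is one pad on the neck (8) and one on the head (11), so the grip is too high. Open, go down 8 mm in steps, watching the force.

```bash
python3 -m creep '[{"claw":0.4,"xyz":[0,0,0],"twist":[0,0,0]},{"claw":0.4,"xyz":[0,0,0],"twist":[0,0,0]},{"claw":0.4,"xyz":[0,0,0],"twist":[0,0,0]},{"claw":0.4,"xyz":[0,-0.05,-0.2],"twist":[0,0,0]},{"claw":0.4,"xyz":[0,-0.05,-0.4],"twist":[0,0,0]},{"claw":0.4,"xyz":[0,-0.05,-0.4],"twist":[0,0,0]}]' | egrep "tcp|contact|gap"
python3 -m creep '[{"claw":0.4,"xyz":[0,0,-0.2],"twist":[0,0,0]},{"claw":0.4,"xyz":[0,0,-0.4],"twist":[0,0,0]},{"claw":0.4,"xyz":[0,0,-0.4],"twist":[0,0,0]}]' | egrep "tcp|contact|gap"
```

```text
tcp_pos: [0.4347, 0.0171, 0.0631]
contact_force: [0.1, 0.3, 0.2]
finger_gap: 0.0343
tcp_pos: [0.4348, 0.0171, 0.0592]
contact_force: [0.2, 0.3, -0.4]
finger_gap: 0.0346
```

```bash
python3 -m creep '[{"claw":0.4,"xyz":[0,0,-0.2],"twist":[0,0,0]},{"claw":0.4,"xyz":[0,0,-0.4],"twist":[0,0,0]},{"claw":0.4,"xyz":[0,0,-0.4],"twist":[0,0,0]}]' | egrep "tcp|contact|gap"
python3 -m creep '[{"claw":0,"xyz":[0,0,0],"twist":[0,0,0]},{"claw":0,"xyz":[0,0,0],"twist":[0,0,0]},{"claw":0,"xyz":[0,0,0],"twist":[0,0,0]},{"claw":0,"xyz":[0,0,0],"twist":[0,0,0]},{"claw":0,"xyz":[0,0,0],"twist":[0,0,0]},{"claw":0,"xyz":[0,0,0],"twist":[0,0,0]},{"claw":0,"xyz":[0,0,0],"twist":[0,0,0]}]' 40 | egrep "tcp|contact|gap|grip"
```

```text
tcp_pos: [0.4347, 0.0171, 0.0552]
contact_force: [-0.2, 0.3, 0.1]
finger_gap: 0.0349
tcp_pos: [0.435, 0.0171, 0.0556]
contact_force: [-1.3, 0.4, 0.5]
finger_gap: 0.0174
grip_force: 39.7
```

```bash
python3 -m creep '[{"claw":0.4,"xyz":[0,0,0],"twist":[0,0,0]},{"claw":0.4,"xyz":[0,0,0],"twist":[0,0,0]},{"claw":0.4,"xyz":[0,0,0],"twist":[0,0,0]},{"claw":0.4,"xyz":[0,0,-0.2],"twist":[0,0,0]},{"claw":0.4,"xyz":[0,0,-0.4],"twist":[0,0,0]},{"claw":0.4,"xyz":[0,0,-0.6],"twist":[0,0,0]},{"claw":0.4,"xyz":[0,0,-0.6],"twist":[0,0,0]}]' | egrep "tcp|contact|gap"
python3 -m creep '[{"claw":0,"xyz":[0,0,0],"twist":[0,0,0]},{"claw":0,"xyz":[0,0,0],"twist":[0,0,0]},{"claw":0,"xyz":[0,0,0],"twist":[0,0,0]},{"claw":0,"xyz":[0,0,0],"twist":[0,0,0]},{"claw":0,"xyz":[0,0,0],"twist":[0,0,0]},{"claw":0,"xyz":[0,0,0],"twist":[0,0,0]},{"claw":0,"xyz":[0,0,0],"twist":[0,0,0]}]' 40 | egrep "tcp|contact|gap|grip"
```

```text
tcp_pos: [0.4347, 0.0171, 0.0491]
contact_force: [-0.1, 0.4, 1.1]
finger_gap: 0.0346
tcp_pos: [0.4351, 0.0171, 0.0496]
contact_force: [-1.1, 0.2, 1.7]
finger_gap: 0.0193
grip_force: 39.8
```

```bash
python3 - <<'E'
from h import *
c=imaging.capture("side"); f=c["frame"]; g=f.mean(2).astype(int)
P=lambda z:np.round(proj(c,np.array([.435,.0168,z])),1)
for z in(.074,.079,.084,.122,.130): print(z,P(z))
u,v=P(.1).astype(int)
for r in range(v-22,v+16): print(r,''.join("%4d"%x for x in g[r,u-16:u+17]))
E
```

```text
0.074 [258.6 177.3]
0.079 [258.6 175.8]
0.084 [258.6 174.3]
0.122 [258.7 162.8]
0.13 [258.8 160.3]
147   55  58  62  63  61  64  59  64  59  62  65  62  63  64  65  63  64  63  62  61  63  64  63  66  61  63  64  61  59  63  64  62  61
148   67  69  79  82  79  80  80  81  78  81  82  80  82  86  87  87  85  87  85  82  87  87  86  79  79  81  81  78  81  78  81  80  80
149   67  71  80  79  80  82  78  78  84  82  81  84  87  99 106 107 110 108 107 107 109 108 106  75  72  73  74  71  72  73  72  72  76
150   66  68  66  65  63  66  64  68  66  66  67  69  94 121 124 122 126 124 125 123 127 130 121  71  62  63  65  65  62  64  64  64  64
151   74  88  68  64  60  62  61  62  62  62  63  72 101 124 125 126 126 126 127 125 126 126 121  84  66  65  63  63  62  62  61  61  62
152   93 113  67  58  59  58  58  58  60  57  57  71  97 120 120 123 121 124 122 122 121 120 120  93  64  61  59  59  59  55  60  57  56
153  127 122  64  42  41  41  40  44  45  46  44  55  89 123 127 127 127 126 127 127 128 122 119  82  52  47  47  43  45  41  46  43  45
154   93  91  48  36  38  40  39  33  38  
[... 3504 characters left out ...]
138 140 137 133
180  128 126 129 131 127 128 123  93  92  92  92  93  92  93  97 106 118 119 115 109 102  94  92  92  94  96  92 104 133 139 137 136 136
181  130 130 126 127 126 125 119  94  88  94  95  95  93  93  93  93  98  92  94  95  92  88  91  93  94  95  95 100 126 136 136 133 127
182  126 127 126 130 126 124 119  90  83  92  96  94  93  91  94  93  93  93  93  94  93  96  92  94  94  92  92  97 117 135 130 125 125
183  127 129 130 129 126 122 117  89  77  89  88  88  90  90  91  91  90  89  88  88  89  91  90  89  87  88  90  92 108 133 129 122 122
184  130 127 128 130 126 123 118  86  66  73  72  72  65  64  64  63  66  66  63  58  57  58  58  57  59  58  57  67 104 132 131 123 123
```

The side pixels show the pin upright and centred between the fingers, held on the neck with 40 N. Lift it.

```bash
python3 -m creep '[{"claw":0,"xyz":[0,0,1],"twist":[0,0,0]},{"claw":0,"xyz":[0,0,2],"twist":[0,0,0]},{"claw":0,"xyz":[0,0,3],"twist":[0,0,0]},{"claw":0,"xyz":[0,0,3],"twist":[0,0,0]},{"claw":0,"xyz":[0,0,3],"twist":[0,0,0]}]' 50 | egrep "tcp|contact|gap|grip"
python3 - <<'E'
from h import *
c=imaging.capture("side"); g=c["frame"].mean(2).astype(int)
for z in(.104,.109,.152,.16): print(z,np.round(proj(c,np.array([.435,.0168,z])),1))
for r in range(145,190): print(r,''.join("%4d"%x for x in g[r,246:272]))
E
```

```text
tcp_pos: [0.4353, 0.0167, 0.0796]
contact_force: [0.8, 0.4, -1.0]
finger_gap: 0.0185
grip_force: 49.8
0.104 [258.7 168.3]
0.109 [258.7 166.8]
0.152 [258.9 153.4]
0.16 [258.9 150.8]
145   36  39  41  37  38  34  36  39  54  73  77  76  77  76  76  77  76  77  75  63  40  40  41  36  37  38
146   40  37  36  36  37  38  36  44  68 115 121 121 121 123 125 124 125 128 120  64  38  40  37  37  36  37
147   36  31  31  36  36  37  36  44  71 117 124 125 127 127 128 127 127 125 117  54  36  39  35  38  38  37
148   41  44  51  51  37  34  35  40  59  96 121 125 126 126 128 128 122  99  90  45  35  32  34  45  56  58
149   55  67  91  93  51  29  29  28  44  71 100 121 127 129 127 125 118  83  63  31  28  28  36  70 109 112
150   76  99 116 113  75  33  29  31  36  67 100 134 143 143 144 143 127  81  58  30  26  23  45  95 132 135
151  100 121 122 118  79  37  15  25  38  69 119 176 203 202 204 200 162  90  54  29  23  30  59 112 135 136
152  118 122 123 120  95  41  24  24  29  67 139 203 212 209 207 206 187  93  43  26  21  31  68 129 135 135
153  120 122 123 124 115  54  27  26  33  64 13
[... 3285 characters left out ...]
89  89  90  87  89  90  86  89  86  90 109 134
184  128 123 119  89  67  71  71  72  66  64  62  68  64  63  63  57  57  58  59  60  59  57  57  66 101 130
185  127 125 115  85  57  53  53  52  50  51  53  52  54  52  52  54  49  47  55  49  51  51  51  62 102 133
186  125 121 110  82  55  50  51  50  48  48  53  51  54  53  53  52  56  52  51  53  49  51  51  63 102 134
187  123 121 110  82  54  53  51  48  48  48  56  54  53  51  49  49  50  51  52  53  49  52  53  63 102 135
188  123 119 111  82  57  54  52  51  54  52  50  52  53  49  49  48  53  54  48  52  52  54  53  62 104 139
189  122 120 111  82  55  52  50  50  51  54  50  52  54  49  53  49  53  54  52  53  51  50  53  66 108 138
```

The pin is lifted and upright (shank and neck share column 259). Carry it over the stack.

```bash
python3 -m creep '[{"claw":0,"xyz":[0,0,4],"twist":[0,0,0]},{"claw":0,"xyz":[0,0,8],"twist":[0,0,0]},{"claw":0,"xyz":[0,0,10.5],"twist":[0,0,0]},{"claw":0,"xyz":[3,0.2,10.5],"twist":[0,0,0]},{"claw":0,"xyz":[6,0.4,10.5],"twist":[0,0,0]},{"claw":0,"xyz":[9,0.6,10.5],"twist":[0,0,0]},{"claw":0,"xyz":[12,0.8,10.5],"twist":[0,0,0]},{"claw":0,"xyz":[15,1,10.5],"twist":[0,0,0]},{"claw":0,"xyz":[17.5,1.2,10.5],"twist":[0,0,0]},{"claw":0,"xyz":[17.5,1.2,10.5],"twist":[0,0,0]},{"claw":0,"xyz":[17.5,1.2,10.5],"twist":[0,0,0]},{"claw":0,"xyz":[17.5,1.2,10.5],"twist":[0,0,0]},{"claw":0,"xyz":[17.5,1.2,10.5],"twist":[0,0,0]}]' | egrep "tcp|contact|gap|grip|rot"
python3 - <<'E'
from h import *
c=imaging.capture("wrist"); np.save("wr_ins.npy",c,allow_pickle=True); s=ctrl.state(); t=s["tcp_pos"]; print(t)
for n,p in [("tip",(t[0]+.0005,t[1],t[2]-.0436)),("hole",(.6116,.0292,.094)),("collar",(t[0]+.0005,t[1],t[2]+.0244))]: print(n,np.round(proj(c,np.array(p),True),1))
g=c["frame"].mean(2).astype(int)
for r in range(160,236,2): print(r,''.join("%4d"%x for x in g[r,232:290:2]))
E
```

```text
tcp_pos: [0.6091, 0.0291, 0.1844]
ee_rot: [[0.019, 1.0, -0.0], [1.0, -0.019, -0.001], [-0.001, -0.0, -1.0]]
contact_force: [-0.9, -0.3, -0.6]
finger_gap: 0.0188
grip_force: 49.8
[0.60920537 0.02867182 0.18476617]
tip [259.7 202.1]
hole [261.6 187.6]
collar [259.6 233.8]
160  181 183 121 117 117 119 118 116 120 114 116 121 117 116 119 116 120 119 113 120 117 117 115 116 115 114 116 118 116
162  181 180 126 119 120 119 124 116 118 119 117 118 117 115 119 118 120 122 123 119 121 118 118 118 118 116 116 118 115
164  180 177 123 117 118 117 121 171 172 172 170 139 175 174 175 175 173 138 142 163 172 170 171 168 135 116 120 114 131
166  182 182 124 118 119 117 136 140 139 142 141 142 142 142 145 142 140 146 145 142 143 145 142 138 142 133 118 124 132
168  183 182 125 116 117 134 141 144 140 140 140 145 144 147 145 144 143 144 142 145 142 142 144 140 142 161 117 120 143
170  183 184 126 120 121 246 252 253 252 252 252 252 252 253 253 252 253 252 252 252 252 252 252 252 252 210 116 121 147
172  184 182 126 117 119 246 253 253 252 252 252 252 252 253 253 252 253 252 252 252 253 253 252 252 25
[... 3068 characters left out ...]
220 239 238 238 240 239 242 239 239 241 241 241 239 240 241 238 239 157 249 253 185 161  71  63
226   51  56  95 113  92 154 221 237 238 239 240 242 239 225 241 242 241 239 240 241 238 239 184 137 185 117  89  60  63
228   51  57  54  56  60  62 209 238 237 240 214 152 123 123 124 125 132 235 241 241 238 240 141  66  68  63  64  60  62
230   51  51  57  54  56  57 167 238 237 211 115 119 117 124 119 122 121 122 233 241 239 239 113  63  65  65  62  58  60
232   50  52  55  60  60  60 162 238 209 110 116 118 118 121 122 122 123 119 118 231 238 239 110  64  62  63  65  58  61
234   44  52  56  54  56  59 163 237 124 114 117 118 119 120 126 119 124 120 120 175 239 240 108  62  62  59  62  59  57
```

The wrist view pixels show the tip about 3 mm short in x and 1 mm in y of the hole. Correct, and lower in stages while watching the force.

```bash
python3 -m creep '[{"claw":0,"xyz":[0.28,0.1,-2],"twist":[0,0,0]},{"claw":0,"xyz":[0.28,0.1,-4],"twist":[0,0,0]},{"claw":0,"xyz":[0.28,0.1,-5],"twist":[0,0,0]},{"claw":0,"xyz":[0.28,0.1,-5.5],"twist":[0,0,0]},{"claw":0,"xyz":[0.28,0.1,-5.5],"twist":[0,0,0]},{"claw":0,"xyz":[0.28,0.1,-5.5],"twist":[0,0,0]}]' | egrep "tcp|contact|gap|grip"
python3 -m creep '[{"claw":0,"xyz":[0,0,-0.7],"twist":[0,0,0]},{"claw":0,"xyz":[0,0,-1.4],"twist":[0,0,0]},{"claw":0,"xyz":[0,0,-2],"twist":[0,0,0]},{"claw":0,"xyz":[0,0,-2],"twist":[0,0,0]}]' | egrep "tcp|contact|gap|grip"
```

```text
tcp_pos: [0.6129, 0.0299, 0.1305]
contact_force: [0.0, -0.0, -0.7]
finger_gap: 0.0187
grip_force: 49.8
tcp_pos: [0.6121, 0.0298, 0.108]
contact_force: [-0.8, 0.4, -1.2]
finger_gap: 0.0185
grip_force: 49.8
```

```bash
python3 -m creep '[{"claw":0,"xyz":[0,0,-0.6],"twist":[0,0,0]},{"claw":0,"xyz":[0,0,-1.2],"twist":[0,0,0]},{"claw":0,"xyz":[0,0,-1.5],"twist":[0,0,0]},{"claw":0,"xyz":[0,0,-1.5],"twist":[0,0,0]}]' | egrep "tcp|contact|gap|grip"
python3 -m creep '[{"claw":0,"xyz":[0,0,-0.5],"twist":[0,0,0]},{"claw":0,"xyz":[0,0,-1],"twist":[0,0,0]},{"claw":0,"xyz":[0,0,-1.5],"twist":[0,0,0]},{"claw":0,"xyz":[0,0,-1.5],"twist":[0,0,0]}]' | egrep "tcp|contact|gap|grip"
```

```text
tcp_pos: [0.6124, 0.03, 0.0936]
contact_force: [-0.7, -0.4, -1.2]
finger_gap: 0.0187
grip_force: 49.8
tcp_pos: [0.6122, 0.0299, 0.0783]
contact_force: [-0.9, -0.2, -1.6]
finger_gap: 0.0185
grip_force: 49.8
```

Going in freely. Seat the last 9 mm.

```bash
python3 -m creep '[{"claw":0,"xyz":[0,0,-0.3],"twist":[0,0,0]},{"claw":0,"xyz":[0,0,-0.6],"twist":[0,0,0]},{"claw":0,"xyz":[0,0,-0.7],"twist":[0,0,0]},{"claw":0,"xyz":[0,0,-0.7],"twist":[0,0,0]}]' | egrep "tcp|contact|gap|grip"
python3 -m creep '[{"claw":0,"xyz":[0,0,-0.1],"twist":[0,0,0]},{"claw":0,"xyz":[0,0,-0.25],"twist":[0,0,0]},{"claw":0,"xyz":[0,0,-0.25],"twist":[0,0,0]}]' | egrep "tcp|contact|gap|grip"
```

```text
tcp_pos: [0.6126, 0.0301, 0.0722]
contact_force: [-1.2, -0.9, -0.8]
finger_gap: 0.0183
grip_force: 49.9
tcp_pos: [0.6128, 0.0301, 0.0699]
contact_force: [-0.9, 0.9, -0.6]
finger_gap: 0.0183
grip_force: 49.9
```

```bash
python3 -m creep '[{"claw":0,"xyz":[0,0,-0.1],"twist":[0,0,0]},{"claw":0,"xyz":[0,0,-0.2],"twist":[0,0,0]},{"claw":0,"xyz":[0,0,-0.2],"twist":[0,0,0]}]' | egrep "tcp|contact|gap|grip"
```

```text
tcp_pos: [0.6136, 0.0305, 0.0696]
contact_force: [-3.9, 0.4, 11.5]
finger_gap: 0.0188
grip_force: 49.7
```

The collar is seated at the predicted height (11 N). Release and retreat.

```bash
python3 -m creep '[{"claw":0,"xyz":[-0.05,0,0.15],"twist":[0,0,0]},{"claw":0.6,"xyz":[-0.05,0,0.15],"twist":[0,0,0]},{"claw":0.6,"xyz":[-0.05,0,0.15],"twist":[0,0,0]},{"claw":0.6,"xyz":[-0.05,0,0.15],"twist":[0,0,0]},{"claw":0.6,"xyz":[-0.05,0,0.15],"twist":[0,0,0]},{"claw":0.6,"xyz":[-0.05,0,0.15],"twist":[0,0,0]},{"claw":0.6,"xyz":[-0.05,0,0.15],"twist":[0,0,0]},{"claw":0.6,"xyz":[-0.05,0,3],"twist":[0,0,0]},{"claw":0.6,"xyz":[-0.05,0,7],"twist":[0,0,0]},{"claw":0.6,"xyz":[-0.05,0,11],"twist":[0,0,0]},{"claw":0.6,"xyz":[-0.05,0,15],"twist":[0,0,0]},{"claw":0.6,"xyz":[-0.05,0,15],"twist":[0,0,0]},{"claw":0.6,"xyz":[-0.05,0,15],"twist":[0,0,0]}]' | egrep "clock|tcp|contact|gap|grip"
python3 - <<'E'
from h import *
c=imaging.capture("side"); g=c["frame"].mean(2).astype(int)
for z in(.054,.094,.099,.142,.15): print(z,np.round(proj(c,np.array([.6115,.029,z])),1))
u,v=proj(c,np.array([.6115,.029,.1])).astype(int)
for r in range(v-20,v+22): print(r,''.join("%4d"%x for x in g[r,u-14:u+15]))
E
```

```text
clock: 65.28
tcp_pos: [0.6134, 0.0307, 0.2205]
contact_force: [0.0, 0.5, -0.6]
finger_gap: 0.0518
grip_force: 0.0
0.054 [196.1 186.3]
0.094 [195.  174.5]
0.099 [194.9 172.9]
0.142 [193.6 159.6]
0.15 [193.4 157.1]
152  128 130 133 135 135 135 131 126  99  62  50  61  93  86  73  87  89  88  83 104 111  67  31  30  25  30  32  72 120
153  125 126 131 132 132 132 128 103  59  44  51  70  84  88  92  92  94  93  93  98 105 105  47  27  32  25  28  55 104
154  126 128 130 129 129 131 123  77  43  46  71  92  89  87  89  90  88  89  92  94  89  65  36  23  27  29  28  42  81
155  123 124 128 128 133 133 125  80  46  42  70 108  99  88  86  91  90  90  92 101  95  73  43  33  40  37  39  62  83
156  124 127 129 129 130 131 125  95  53  43  56 105 138 112 115 117 113 100 103 124  84  80  75  67  65  65  73  92  96
157  123 126 127 128 132 130 124  86  47  45  63 109 154 189 192 186 174 129  67  58  60  91  93  93  94  94  92  85 108
158  120 126 126 128 129 130 124  84  43  55 121 197 206 207 207 205 204 195  84  39  62  92  94  94  95  96  93  85 119
159  120 122 124 126 126 128 123 100  43
[... 3494 characters left out ...]
141 111  98 111 123 124 125 126 127 128 125 127 127 128 126 127 128 120 103  96  97  94  94 120
189  148 151 149 149 148 141 111  95 105 123 126 127 127 127 126 127 126 128 127 125 125 127 120 101  97  97  94  94 126
190  148 151 149 147 148 141 103  96 106 119 120 123 122 124 122 122 125 124 123 124 122 122 118 102  96  95  93  91 140
191  147 149 148 147 144 128  97  93  96 103 103 104 104 104 105 103 104 103 105 107 108 108 106 103  96  94  93 102 146
192  150 148 146 148 140 113  96  93  93  91  94  92  94  96  94  94  95  93  94  94  97  94  97  94  97  95  94 100 143
193  148 147 148 147 139 111  95  93  92  94  93  92  94  94  94  95  91  93  93  95  93  94  93  93  97  95  93 121 144
```

The pin stands upright with the collar on the aligned stack, and the arm is clear. Hand in.

```bash
python3 -c "
from bench import ctrl; print(ctrl.close_job())"
```

```text
the job is handed in; nothing more can be done
None
```

The job is handed in, with no verdict returned: knob on its anticlockwise stop, handle off, all five plates stacked on the ear and the pin seated upright through them, collar on the top plate, cap and tape not touched.

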